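# Start a batch of yoghurt

## Robot

A 6-joint arm with a two-finger parallel gripper is mounted at the origin on the work surface. World frame = base frame: x ahead of the robot, y to its left, z up, the work surface at z = 0. Lengths are in m, angles in rad, forces in N, time in s.
With the tool pointing down it reaches from about 0.425 to 0.95 m from the base axis. Payload 3.5 kg.
Tool frame: the origin (TCP) lies between the finger pads, 19 mm behind the fingertips; this is the grasp point; z points along the fingers, y is the line along which they close (so a half turn about z gives the same grasp; the last joint's range is limited). The gripper opens to 85 mm and grips with 20 to 120 N. Pads are 22 mm wide; open, the fingers measure 114 mm over their backs; the gripper's body (76 mm by 85 mm) begins 54 mm behind the grasp point. The pads swing forward as they close: fully open they stand 13 mm farther back than shut.
Start: joints at [1.072, 0.286, 1.577, -0, 1.279, -0.15], TCP at [0.231, 0.634, 0.25] pointing down, gripper open.
Joint ranges: [-2.77, 2.77], [-0.9, 2.22], [0.21, 2.48], [-1.53, 4.67], [0.24, 2.81], [-2.84, 2.84]. Speed limits (rad/s): [2.79, 2.79, 3.14, 3.14, 3.14, 3.14].

## Interface

Orientations are given as a unit quaternion [x, y, z, w].
In Python, from plant import monitor, eyes, ctrl gives the robot as it stands.
- The arm moves only by the shell command python3 -m handwheel 'ROWS' [FORCE]. ROWS is JSON, a list of rows, each a list of 7 numbers: the shift along the tool's x, y, z in units of 40 cm (1.0 is 40 cm), then the turn, a rotation vector about the tool's x, y, z in units of pi rad (1.0 is pi rad), then the opening, from -1 (shut) to 1 (fully open). A call has 1 to 12 rows; each row is the pose to reach, as a shift and turn from the pose commanded when the call began, along the tool's axes at that moment, turning the shorter way round; what a row does not reach only later rows make up. A row lasts 1/8 s, in which the tool goes at most 62.5 mm and 10.7 degrees, less where a joint would pass 70% of its speed; a pose out of reach is approached as far as the arm can. A call with a number of a shift or a turn outside -1 to 1 is refused whole. A call with a gripper value outside its range is refused whole. The fingers move at their own pace and stop on an object; FORCE is the grip in N (left out, the last holds). Time passes only in rows, so rows that repeat a pose let the fingers close. It gives the time, the measured TCP pose, the force, the opening and the grip force at its end, in the units of the state.
- monitor.get_state(): the state, without advancing time (a new reading comes with each control period).
- eyes.read_camera(name): name is "scene" or "top" or "wrist"; returns the picture (400x640x3 uint8, red, green, blue); there is no depth.
- eyes.camera_params(name): a dict with "K" (3x3 intrinsics, pixels), "R" (3x3) and "t" (3): a world point X has camera coordinates R X + t. Camera axes: x right, y down, z forward; pixel columns grow to the right and rows downward; lengths in m; the calibration is good to about 2 mm. A picture is of the moment at which its call begins: read the wrist's pose just before it. camera_params takes no time and is no camera call; for the wrist camera it gives the pose at the moment of the call.
- ctrl.sign_off(): hands the job in; it is judged then, once.
The state is a dict: "time": time; "qpos": joint angles; "dq": joint speeds; "joint_efforts": joint torques, N m; "eef_pos": TCP position; "tcp_rot": TCP orientation; "contact_force": force on the tool from outside, world axes, zero at the start; "wrist_torque": the same for the moment, N m; "opening": opening from 0.0 (shut) to 1.0 (fully open); "finger_force": force on a finger pad.
Only numpy, scipy, OpenCV 4.12 (cv2) and the standard library are available. Lean on these libraries where they do the work, as an engineer would, in place of code of your own. Each camera call takes 0.05 s, during which the arm holds its last target. There are 200 camera calls.

## Task

Set a batch of yoghurt going: take the clear cover off the yoghurt maker, stand every filled glass jar from the lazy Susan upright on the warming plate inside the maker, and put the cover back on so that it sits fully down all round. Only when it is covered, turn the timer knob clockwise to the 8-hour mark. Leave the other kitchen things standing where they are.

Things in the scene. Friction and masses are not known exactly. Their poses are not given: they have to be found in the camera images.
- maker: the yoghurt maker, a fixed white appliance 214 mm (x) by 334 mm (y), 50 mm high: a square jar well with a control deck on its left. Origin on its underside, below the centre of the well; x away from the robot, y to the deck, z up (yaw varies a little). A ledge at 50 mm height carries the cover; within it a lip stands up, 184 mm square outside, top at 62 mm. Deck: y = 107 to 227 mm, top at 50 mm
- plate (a point): centre of the flat metal warming plate, the floor of the jar well, 30 mm above the maker's underside; axes as the maker's. The well is plain, 172 x 172 mm inside, and its lip stands 32 mm above the plate. It takes four jars two by two (centres about 43 mm from the middle in x and y)
- cover: the clear plastic cover, a square box open below, 204 mm square outside, 196 inside, 70 mm high, 66 inside, with a white bar handle on top; 0.35 kg. Origin at the centre of the open underside, z up. It starts seated on the maker's ledge, square with it. It fits round the lip with 6 mm of play each way, in any quarter turn; seated, its origin is 50 mm above the maker's
- cover_handle (a point): point on the cover's axis inside its bar handle, 94 mm above the cover's underside: a good height for the TCP. The bar is 90 mm long along x, 16 mm wide (grip across, along y), 30 mm high, its top 100 mm above the cover's underside
- timer (a joint): angle of the timer knob (rad): 0 at the 0 h mark, growing clockwise seen from above, 0.4 rad an hour, stops at 0 and 4.8 (12 h); 8 h is 3.2. Stiff (0.04 N m), stays where left. Thirteen white marks, one an hour, on a grey dial; those at 0, 4, 8 and 12 h are long and thick: 8 h is the third long mark clockwise. The gap in the scale faces the robot, 0 h at lower left, 6 h points along the maker's +x
- timer_grip (a point): point on the knob's axis (x = 30, y = 168 mm in the maker's frame), 82 mm above the maker's underside: a good height for the TCP. Black disc 56 mm across, its top at 61 mm, with an upright bar grip 52 mm long, 14 mm wide, top at 90 mm. The point's x axis runs along the bar to the end with the white pointer line; z up
- mark_8h (a point): the 8-hour mark, a long white mark on the control deck 42 mm from the knob's axis; the pointer must stand at it
- susan_base: the lazy Susan, a wooden disc 310 mm across, flat and rimless, its top 30 mm above the counter, on a fixed foot; origin on the counter under its centre. The disc spins freely about its vertical axis at a light touch
- susan (a joint): angle of the lazy Susan's disc (rad, anticlockwise from above, any number of turns)
- jar1: a squat filled glass jar with a white content and a flat metal lid, a plain cylinder 62 mm across and 80 mm high over all, 0.2 to 0.3 kg; origin at the centre of its underside, z up its axis. Four such jars exist, alike; in a given run some may be absent. They start upright on the lazy Susan
- jar2: a squat filled glass jar with a white content and a flat metal lid, a plain cylinder 62 mm across and 80 mm high over all, 0.2 to 0.3 kg; origin at the centre of its underside, z up its axis. Four such jars exist, alike; in a given run some may be absent. They start upright on the lazy Susan
- jar3: a squat filled glass jar with a white content and a flat metal lid, a plain cylinder 62 mm across and 80 mm high over all, 0.2 to 0.3 kg; origin at the centre of its underside, z up its axis. Four such jars exist, alike; in a given run some may be absent. They start upright on the lazy Susan
- jar4: a squat filled glass jar with a white content and a flat metal lid, a plain cylinder 62 mm across and 80 mm high over all, 0.2 to 0.3 kg; origin at the centre of its underside, z up its axis. Four such jars exist, alike; in a given run some may be absent. They start upright on the lazy Susan
- shaker: not part of the job: slim sugar shaker with a metal top, 42 mm across, 100 mm high, standing near the middle of the lazy Susan among the jars; origin at its underside. It stays there
- oil_bottle: not part of the job: tall green glass bottle with a paper label, 72 mm across, 306 mm high; origin at its underside
- milk_carton: not part of the job: white and blue milk carton with a gable top, 70 x 70 x 211 mm; origin at its underside
- mug: not part of the job: blue mug, 80 mm across, 95 mm high, handle at its +y reaching 70 mm from its axis; origin at its underside
- lentil_jar: not part of the job: tall clip-top glass jar of lentils, 92 mm across, 200 mm high; origin at its underside
- spoon: not part of the job: wooden spoon lying on the counter, 240 mm long along its x axis; origin at the middle, on the counter
- bowl: not part of the job: white bowl, 140 mm across, 60 mm high; origin at its underside

How it is judged:
On the way, in this order (a step that is already met when the one before it is completed fails the run):
1. every jar stands upright and released on the warming plate (x of jar1 in the frame of maker between -0.062 and 0.062 m and y of jar1 in the frame of maker between -0.062 and 0.062 m and z of jar1 in the frame of maker between 0.024 and 0.037 m and angle between each of jar1, jar2, jar3, jar4's own z axis and vertical below 0.12 rad and x of jar2 in the frame of maker between -0.062 and 0.062 m and y of jar2 in the frame of maker between -0.062 and 0.062 m and z of jar2 in the frame of maker between 0.024 and 0.037 m and x of jar3 in the frame of maker between -0.062 and 0.062 m and y of jar3 in the frame of maker between -0.062 and 0.062 m and z of jar3 in the frame of maker between 0.024 and 0.037 m and x of jar4 in the frame of maker between -0.062 and 0.062 m and y of jar4 in the frame of maker between -0.062 and 0.062 m and z of jar4 in the frame of maker between 0.024 and 0.037 m and contact force between the fingers and jar1 below 0.1 N and contact force between the fingers and jar2 below 0.1 N and contact force between the fingers and jar3 below 0.1 N and contact force between the fingers and jar4 below 0.1 N), for 0.2 s.
2. then the cover sits fully down on the maker over the jars, released (x of jar1 in the frame of maker between -0.062 and 0.062 m and y of jar1 in the frame of maker between -0.062 and 0.062 m and z of jar1 in the frame of maker between 0.024 and 0.037 m and angle between each of jar1, jar2, jar3, jar4's own z axis and vertical below 0.12 rad and x of jar2 in the frame of maker between -0.062 and 0.062 m and y of jar2 in the frame of maker between -0.062 and 0.062 m and z of jar2 in the frame of maker between 0.024 and 0.037 m and x of jar3 in the frame of maker between -0.062 and 0.062 m and y of jar3 in the frame of maker between -0.062 and 0.062 m and z of jar3 in the frame of maker between 0.024 and 0.037 m and x of jar4 in the frame of maker between -0.062 and 0.062 m and y of jar4 in the frame of maker between -0.062 and 0.062 m and z of jar4 in the frame of maker between 0.024 and 0.037 m and x of cover in the frame of maker between -0.012 and 0.012 m and y of cover in the frame of maker between -0.012 and 0.012 m and z of cover in the frame of maker between 0.045 and 0.0545 m and angle between cover's own z axis and vertical below 0.04 rad and contact force between the fingers and cover below 0.1 N), for 0.2 s.
3. then, with the cover on, the timer knob points at 8 hours (x of jar1 in the frame of maker between -0.062 and 0.062 m and y of jar1 in the frame of maker between -0.062 and 0.062 m and z of jar1 in the frame of maker between 0.024 and 0.037 m and angle between each of jar1, jar2, jar3, jar4's own z axis and vertical below 0.12 rad and x of jar2 in the frame of maker between -0.062 and 0.062 m and y of jar2 in the frame of maker between -0.062 and 0.062 m and z of jar2 in the frame of maker between 0.024 and 0.037 m and x of jar3 in the frame of maker between -0.062 and 0.062 m and y of jar3 in the frame of maker between -0.062 and 0.062 m and z of jar3 in the frame of maker between 0.024 and 0.037 m and x of jar4 in the frame of maker between -0.062 and 0.062 m and y of jar4 in the frame of maker between -0.062 and 0.062 m and z of jar4 in the frame of maker between 0.024 and 0.037 m and x of cover in the frame of maker between -0.012 and 0.012 m and y of cover in the frame of maker between -0.012 and 0.012 m and z of cover in the frame of maker between 0.045 and 0.0545 m and angle between cover's own z axis and vertical below 0.04 rad and value of joint timer between 3.08 and 3.32 rad), for 0.2 s.
At the end, for the whole second after the job is handed in: every jar stands upright (within 7 degrees) on the warming plate inside the well, the cover is seated level on the ledge round it (within 12 mm and 4.5 mm of height), the timer stands at 8 h within 0.12 rad (18 minutes on the scale), and all is at rest (all of step 3 and linear speed of each of jar1, jar2, jar3, jar4, cover below 0.02 m/s); the robot touches nothing.
It fails at once if another kitchen thing is moved more than 40 mm (distance of any of shaker, oil_bottle, milk_carton, mug, lentil_jar, spoon, bowl from where it was at the start of the episode above 0.04 m).
It fails at once if another kitchen thing is tipped over (angle between any of shaker, oil_bottle, milk_carton, mug, lentil_jar, bowl's own z axis and vertical above 0.5 rad).
Of jar1, jar2, jar3, jar4 only 3 to 4 are there at a start; the rules pass over those that are not, and their reading is None.
At some moment in a run one of jar1, jar2, jar3, jar4, cover may be knocked a few centimetres aside while the robot is not near it.
Once in a run the grip may slacken for a moment while it holds something.
It also fails if it takes over 210 s, if anything falls off the work surface, if the arm or the gripper's body presses on something with over 40 N, if the wrist force passes 120 N, or if a joint passes its speed limit or range.

## Working session

There is one attempt and no reset: what is moved stays moved. The work goes in short steps, Python scripts to look and compute and a shell command to move; the robot and the scene stay as the last step left them, time stands still between calls to the robot, and variables do not carry over. Pictures are saved under pics/ and viewed, at most 14 in all, crops included, and the job is handed in when it is done.

```bash
ls; mkdir -p pics; python3 - <<'E'
from plant import monitor, eyes, ctrl
import cv2
s=monitor.get_state(); print(s)
for n in ("scene","top"):
    im=eyes.read_camera(n); cv2.imwrite(f"pics/{n}0.png",im[:,:,::-1]); print(n,eyes.camera_params(n))
E
```

```text
pics
{'time': 0.0, 'qpos': array([ 1.07198679e+00,  2.87217565e-01,  1.57817200e+00, -1.47103759e-05,
        1.27858678e+00, -1.50022620e-01]), 'dq': array([-0.00091416, -0.00161945, -0.00025294, -0.00031915, -0.00067103,
       -0.0007339 ]), 'joint_efforts': array([-7.86893779e-04, -4.05970538e+01, -2.92633402e+01, -1.00158975e-04,
        5.59372726e-03, -4.83752046e-06]), 'eef_pos': array([0.23038191, 0.63382028, 0.24861522]), 'tcp_rot': array([ 1.73508610e-01,  9.84831631e-01, -1.13191909e-03, -3.73233396e-04]), 'contact_force': array([-0.17313779, -0.00123682, -0.06084459]), 'wrist_torque': array([ 0.02519576, -0.02199244,  0.0220853 ]), 'finger_force': 0.0, 'opening': 0.9973067746115236}
scene {'K': array([[460.38165428,   0.        , 319.3007018 ],
       [  0.        , 460.38165428, 203.81916534],
       [  0.        ,   0.        ,   1.        ]]), 'R': array([[ 0.20089369,  0.97960692,  0.0034643 ],
       [ 0.54312425, -0.10843715, -0.83262082],
       [-0.81526546,  0.16914982, -0.55383261]]), 't': array([-0.16236511, -0.22329861,  1.73202919])}
top {'K': array([[470.55329356,   0.        , 325.49757708],
       [  0.        , 470.55329356, 199.14057189],
       [  0.        ,   0.        ,   1.        ]]), 'R': array([[-0.07887785, -0.99687566, -0.00414857],
       [-0.96738748,  0.07754811, -0.24113846],
       [ 0.24070678, -0.01500721, -0.97048185]]), 't': array([0.08841898, 0.61487061, 1.0693487 ])}
```

View pics/scene0.png

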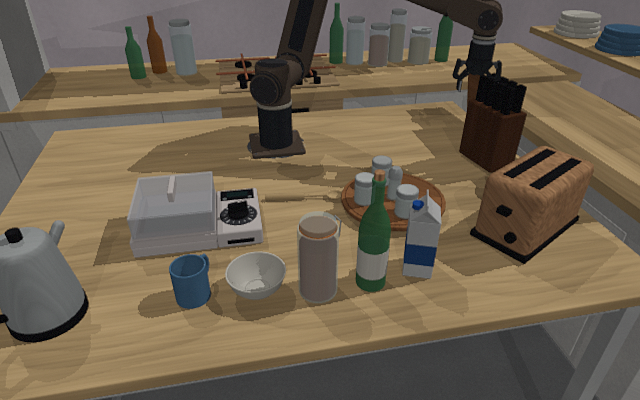

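View pics/top0.png

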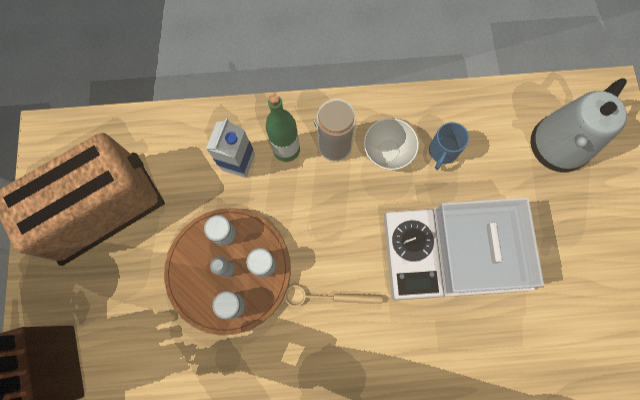

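The top view shows three jar lids at about (219,227), (260,261) and (228,303), with the shaker at (219,266). The cover handle is at (495,242) and the knob at (414,240). The scene view shows the handle at (172,187), the knob at (238,210), and the jars at (366,180), (382,163) and (407,192).

```bash
cat > h.py <<'E'
import numpy as np, cv2
from plant import monitor, eyes, ctrl
from scipy.spatial.transform import Rotation as Ro
def ray(p,uv):
    d=p["R"].T@np.linalg.inv(p["K"])@np.array([uv[0],uv[1],1.]); return -p["R"].T@p["t"], d/np.linalg.norm(d)
def plane(p,uv,z):
    o,d=ray(p,uv); return o+d*(z-o[2])/d[2]
def proj(p,X):
    c=p["K"]@(p["R"]@np.array(X)+p["t"]); return c[:2]/c[2]
def tri(p,u,q,v):
    a,d=ray(p,u); b,e=ray(q,v)
    k=np.linalg.lstsq(np.c_[d,-e],b-a,rcond=None)[0]
    x,y=a+k[0]*d,b+k[1]*e; return (x+y)/2, np.linalg.norm(x-y)
def blobs(im,lo,hi,box,amin=30):
    "colour mask (HSV) in box u0,v0,u1,v1: centre, area, minAreaRect"
    m=cv2.inRange(cv2.cvtColor(im,cv2.COLOR_RGB2HSV),np.array(lo),np.array(hi)); k=np.zeros_like(m); u0,v0,u1,v1=box; k[v0:v1,u0:u1]=m[v0:v1,u0:u1]
    out=[]
    for c in cv2.findContours(k,cv2.RETR_EXTERNAL,cv2.CHAIN_APPROX_NONE)[0]:
        a=cv2.contourArea(c)
        if a>=amin: out.append((a,cv2.minAreaRect(c),c))
    return sorted(out,key=lambda o:-o[0])
def down(yaw): # tool z down, tool x at yaw from world x
    return Ro.from_euler('z',yaw)*Ro.from_euler('x',np.pi)
def rel(pos,yaw=None):
    "row numbers from present pose to pos; yaw = world heading of tool x (mod pi)"
    s=monitor.get_state(); R=Ro.from_quat(s["tcp_rot"])
    t=R.inv().apply(np.array(pos)-s["eef_pos"])/.4
    if yaw is None: return np.r_[t,0,0,0].round(4).tolist()
    c=[(R.inv()*down(yaw+k*np.pi)).as_rotvec()/np.pi for k in (0,1)]
    c=[np.round(np.r_[t,x],4).tolist() for x in c]
    return sorted(c,key=lambda r:abs(r[5]))
E
python3 - <<'E'
from h import *
T=eyes.camera_params("top");S=eyes.camera_params("scene")
top=cv2.imread("pics/top0.png")[:,:,::-1].copy();sc=cv2.imread("pics/scene0.png")[:,:,::-1].copy()
for a,r,c in blobs(top,(0,0,120),(180,60,255),(165,205,295,335)): 
    print("lid",a,np.round(r[0],1),np.round(r[1],1),plane(T,r[0],.11).round(3))
for a,r,c in blobs(top,(0,0,190),(180,60,255),(480,215,510,270)): 
    b=cv2.boxPoints(r);print("handle",a,np.round(r[0],1),np.round(r[1],1),[plane(T,x,.15).round(3)[:2].tolist() for x in b],plane(T,r[0],.15))
for a,r,c in blobs(sc,(0,0,0),(180,255,255),(0,0,1,1)):pass
for n,u in dict(deckfar_l=(386,213),deckfar_r=(438,209),decknear_l=(393,299),decknear_r=(440,296)).items(): print(n,plane(T,u,.05).round(3))
for n,u in dict(a=(443,200),b=(530,199),c=(542,288),d=(440,296)).items(): print("covertop",n,plane(T,u,.12).round(3),plane(T,u,.05).round(3))
print("knob",plane(T,(413,239),.09).round(3), tri(T,(412,239),S,(238,206)))
print("handle tri",tri(T,(495,242),S,(172,183)))
for n,u in dict(spoon=(296,296),spoonend=(382,298),mug=(452,145),bowl=(391,144),kettle=(560,150)).items(): print(n,plane(T,u,.0).round(3))
A=cv2.resize(sc[140:250,120:270],None,fx=4,fy=4,interpolation=cv2.INTER_CUBIC);B=cv2.resize(sc[140:240,330:460],None,fx=4,fy=4,interpolation=cv2.INTER_CUBIC)
cv2.imwrite("pics/c1.png",A[:,:,::-1]);cv2.imwrite("pics/c2.png",B[:,:,::-1])
E
```

```text
lid 542.0 [225.5 304.5] [27. 25.] [0.387 0.282 0.11 ]
lid 523.5 [259.1 261.3] [25.5 26.4] [0.478 0.203 0.11 ]
lid 506.5 [216.6 227.7] [24.8 25.9] [0.563 0.298 0.11 ]
lid 146.5 [215.9 266. ] [12.4 15. ] [0.475 0.301 0.11 ]
handle 202.5 [495.5 241.5] [40.2  6.5] [[0.519, -0.321], [0.52, -0.335], [0.431, -0.334], [0.43, -0.32]] [ 0.47489337 -0.32743461  0.15      ]
deckfar_l [ 0.579 -0.107  0.05 ]
deckfar_r [ 0.579 -0.236  0.05 ]
decknear_l [ 0.371 -0.101  0.05 ]
decknear_r [ 0.369 -0.212  0.05 ]
covertop a [ 0.585 -0.233  0.12 ] [ 0.601 -0.252  0.05 ]
covertop b [ 0.571 -0.435  0.12 ] [ 0.586 -0.467  0.05 ]
covertop c [ 0.367 -0.424  0.12 ] [ 0.369 -0.456  0.05 ]
covertop d [ 0.368 -0.196  0.12 ] [ 0.369 -0.212  0.05 ]
knob [ 0.504 -0.158  0.09 ] (array([ 0.5058085 , -0.16097316,  0.07529446]), np.float64(0.005325282362966315))
handle tri (array([ 0.47399026, -0.32650094,  0.14912823]), np.float64(6.915258529074543e-05))
spoon [0.399 0.13  0.   ]
spoonend [ 0.377 -0.081  0.   ]
mug [ 0.76 -0.31  0.  ]
bowl [ 0.776 -0.148  0.   ]
kettle [ 0.723 -0.595  0.   ]
```

View pics/c1.png

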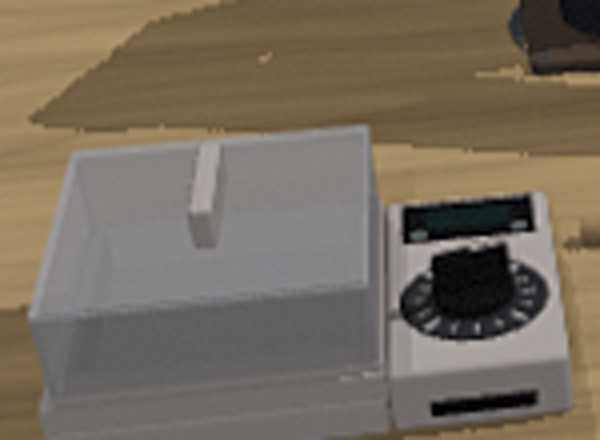

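The crop shows the cover seated square, the handle along x at its middle, and the knob with its marks. Handle from two views: z = 0.149 at (0.474, -0.327), which agrees with the 0.150 expected for a seated cover. Next is a close look with the wrist camera, over the jars first and then the maker.

```bash
python3 - <<'E'
from h import *
print(rel((.46,.25,.36),np.pi)); print(plane(eyes.camera_params("top"),(545,165),0))
E
```

```text
[[-0.8674, -0.7063, -0.2769, -0.0006, -0.0002, -0.111], [-0.8674, -0.7063, -0.2769, -0.0003, 0.0009, 0.889]]
[ 0.68494189 -0.54687991  0.        ]
```

```bash
python3 -m handwheel '[[0,0,-0.15,0,0,0,1],[-0.2,-0.17,-0.277,0,0,-0.05,1],[-0.33,-0.27,-0.277,0,0,-0.111,1],[-0.45,-0.37,-0.277,0,0,-0.111,1],[-0.58,-0.47,-0.277,0,0,-0.111,1],[-0.7,-0.57,-0.277,0,0,-0.111,1],[-0.82,-0.67,-0.277,0,0,-0.111,1],[-0.867,-0.706,-0.277,0,0,-0.111,1],[-0.867,-0.706,-0.277,0,0,-0.111,1],[-0.867,-0.706,-0.277,0,0,-0.111,1],[-0.867,-0.706,-0.277,0,0,-0.111,1]]'
python3 - <<'E'
from h import *
W=eyes.camera_params("wrist"); im=eyes.read_camera("wrist"); cv2.imwrite("pics/w1.png",im[:,:,::-1]); np.savez("w1.npz",**W)
print(W, -W["R"].T@W["t"])
print(rel((.474,-.25,.36),np.pi))
E
```

```text
time: 1.48
eef_pos: [0.4594, 0.2516, 0.3606]
tcp_rot: [-0.001, 1.0, 0.0, -0.0]
contact_force: [-0.4, 0.5, -0.5]
opening: 1.0
finger_force: 0.0
{'K': array([[311.03357083,   0.        , 321.99059004],
       [  0.        , 311.03357083, 198.5294212 ],
       [  0.        ,   0.        ,   1.        ]]), 'R': array([[-1.08561873e-03,  9.99998252e-01,  1.52246657e-03],
       [ 9.58638776e-01,  6.07385388e-04,  2.84624889e-01],
       [ 2.84623467e-01,  1.76848960e-03, -9.58637760e-01]]), 't': array([-0.25202819, -0.50859425,  0.35462815])} [0.38634908 0.25170951 0.48510222]
[[-0.0342, -1.2546, 0.0012, 0.0001, -0.0002, 0.0007], [-0.0342, -1.2546, 0.0012, 0.0003, 0.0002, -0.9993]]
```

View pics/w1.png

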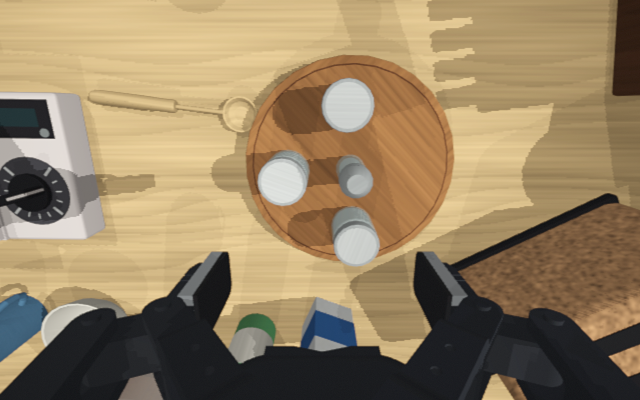

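The wrist view shows three jars, with lids at (348,106), (283,181) and (356,243), and the shaker at (358,185). There is no fourth jar. Next I move over the maker and take a wrist view there.

```bash
python3 -m handwheel '[[0,-0.15,0,0,0,0,1],[0,-0.3,0,0,0,0,1],[0,-0.45,0,0,0,0,1],[0,-0.6,0,0,0,0,1],[0,-0.75,0,0,0,0,1],[-0.03,-0.9,0,0,0,0,1],[-0.03,-0.97,0,0,0,0,1],[-0.03,-1,0,0,0,0,1],[-0.03,-1,0,0,0,0,1],[-0.03,-1,0,0,0,0,1]]' | tail -5
python3 - <<'E'
from h import *
W=eyes.camera_params("wrist"); im=eyes.read_camera("wrist"); cv2.imwrite("pics/w2.png",im[:,:,::-1]); np.savez("w2.npz",**W)
# jars: lids from wrist view 1 and top view
T=eyes.camera_params("top"); W1=dict(np.load("w1.npz")); w1=cv2.imread("pics/w1.png")[:,:,::-1].copy()
for u,v in (((216.6,227.5),(356,243)),((260,261),(283,181)),((226,303.5),(348,106))):
    print(tri(T,u,W1,v), plane(W1,v,.11).round(4))
print("shaker",tri(T,(216,265),W1,(359,185)))
print(rel((.474,-.327,.22),np.pi))
E
```

```text
eef_pos: [0.4722, -0.1481, 0.3609]
tcp_rot: [-0.001, 1.0, 0.0, 0.0]
contact_force: [0.1, 1.1, 0.4]
opening: 1.003
finger_force: 0.0
(array([0.56679767, 0.30020094, 0.09343768]), np.float64(0.0022411178295008148)) [0.5586 0.2972 0.11  ]
(array([0.47959058, 0.20234214, 0.09383652]), np.float64(0.0013481697394407864)) [0.4751 0.2041 0.11  ]
(array([0.38788078, 0.2821091 , 0.1056094 ]), np.float64(0.00373406569704808)) [0.3861 0.2823 0.11  ]
shaker (array([0.47401576, 0.29531643, 0.13464604]), np.float64(6.448216196316624e-05))
[[-0.0036, -0.4473, 0.3523, 0.0001, 0.0001, 0.0007], [-0.0036, -0.4473, 0.3523, -0.0001, 0.0001, -0.9993]]
```

View pics/w2.png

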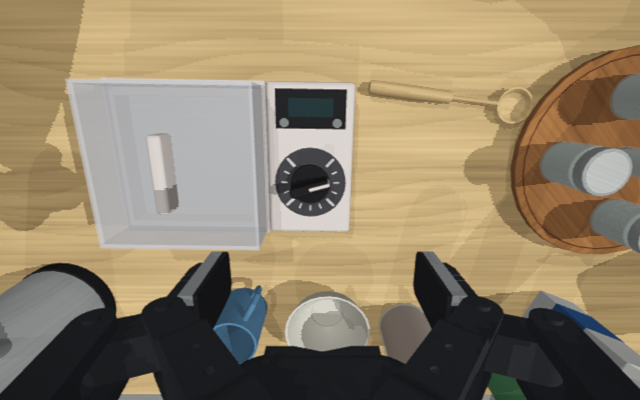

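The wrist view shows the cover seated, the handle at about (160,170), and the knob at (312,183). The pointer is toward (327,188), about yaw 75°, or roughly 2.7 h. Next I grasp the handle.

```bash
python3 -m handwheel '[[0,-0.15,0,0,0,0,1],[0,-0.3,0.1,0,0,0,1],[-0.004,-0.44,0.2,0,0,0,1],[-0.004,-0.447,0.3,0,0,0,1],[-0.004,-0.447,0.38,0,0,0,1],[-0.004,-0.447,0.44,0,0,0,1],[-0.004,-0.447,0.49,0,0,0,1],[-0.004,-0.447,0.52,0,0,0,1],[-0.004,-0.447,0.542,0,0,0,1],[-0.004,-0.447,0.542,0,0,0,1],[-0.004,-0.447,0.542,0,0,0,1]]' 40
python3 -m handwheel '[[0,0,0,0,0,0,0],[0,0,0,0,0,0,-0.5],[0,0,0,0,0,0,-1],[0,0,0,0,0,0,-1],[0,0,0,0,0,0,-1],[0,0,0,0,0,0,-1],[0,0,0,0,0,0,-1],[0,0,0,0,0,0,-1]]' 60
```

```text
time: 4.2
eef_pos: [0.4741, -0.3288, 0.145]
tcp_rot: [0.0, 1.0, -0.001, 0.001]
contact_force: [-0.6, 0.1, -0.0]
opening: 1.0
finger_force: 0.0
time: 5.2
eef_pos: [0.4738, -0.3286, 0.1444]
tcp_rot: [0.0, 1.0, -0.0, 0.0]
contact_force: [-0.2, -0.9, 4.5]
opening: 0.169
finger_force: 60.8
```

```bash
python3 -m handwheel '[[0,0,-0.05,0,0,0,-1],[0,0,-0.1,0,0,0,-1],[0,0,-0.16,0,0,0,-1],[0,0,-0.22,0,0,0,-1],[0,0,-0.25,0,0,0,-1],[0,0,-0.25,0,0,0,-1]]' 90
python3 -m handwheel '[[0.02,-0.08,0,0,0,0,-1],[0.04,-0.16,0,0,0,0,-1],[0.06,-0.24,0,0,0,0,-1],[0.08,-0.32,0,0,0,0,-1],[0.08,-0.40,0,0,0,0,-1],[0.08,-0.48,0,0,0,0,-1],[0.08,-0.54,0,0,0,0,-1],[0.08,-0.58,0,0,0,0,-1],[0.08,-0.61,0,0,0,0,-1],[0.08,-0.61,0,0,0,0,-1],[0.08,-0.61,0,0,0,0,-1]]'
python3 -m handwheel '[[0,0,0.08,0,0,0,-1],[0,0,0.16,0,0,0,-1],[0,0,0.22,0,0,0,-1],[0,0,0.27,0,0,0,-1],[0,0,0.31,0,0,0,-1],[0,0,0.34,0,0,0,-1],[0,0,0.36,0,0,0,-1],[0,0,0.36,0,0,0,-1]]'
```

```text
time: 5.95
eef_pos: [0.474, -0.3285, 0.2454]
tcp_rot: [-0.0, 1.0, -0.001, 0.001]
contact_force: [0.0, 0.7, -3.3]
opening: 0.169
finger_force: 88.4
time: 7.32
eef_pos: [0.4418, -0.5716, 0.2439]
tcp_rot: [-0.0, 1.0, 0.0, -0.0]
contact_force: [-0.1, -0.5, -2.1]
opening: 0.167
finger_force: 88.5
time: 8.32
eef_pos: [0.4415, -0.5722, 0.0995]
tcp_rot: [0.0, 1.0, 0.0, -0.0]
contact_force: [-0.7, -0.1, -3.7]
opening: 0.168
finger_force: 88.4
```

```bash
python3 -m handwheel '[[0,0,0.006,0,0,0,-1],[0,0,0.012,0,0,0,-1],[0,0,0.014,0,0,0,-1],[0,0,0.014,0,0,0,-1]]' 
python3 -m handwheel '[[0,0,0,0,0,0,-0.2],[0,0,0,0,0,0,0.5],[0,0,0,0,0,0,0.6],[0,0,0,0,0,0,0.6],[0,0,0,0,0,0,0.6],[0,0,-0.05,0,0,0,0.6],[0,0,-0.2,0,0,0,0.6],[0,0,-0.35,0,0,0,1],[0,0.15,-0.5,0,0,0,1],[0,0.3,-0.6,0,0,0,1],[0,0.42,-0.65,0,0,0,1],[0,0.5,-0.65,0,0,0,1]]' 
python3 -m handwheel '[[0,0.1,0,0,0,0,1],[0,0.1,0,0,0,0,1],[0,0.1,0,0,0,0,1],[0,0.1,0,0,0,0,1]]' 
python3 - <<'E'
from h import *
W=eyes.camera_params("wrist"); im=eyes.read_camera("wrist"); cv2.imwrite("pics/w3.png",im[:,:,::-1]); np.savez("w3.npz",**W)
im=eyes.read_camera("top"); cv2.imwrite("pics/top3.png",im[:,:,::-1])
im=eyes.read_camera("scene"); cv2.imwrite("pics/scene3.png",im[:,:,::-1])
E
```

```text
time: 8.82
eef_pos: [0.4416, -0.5724, 0.0946]
tcp_rot: [0.0, 1.0, -0.0, 0.0]
contact_force: [-0.1, -0.6, -3.1]
opening: 0.17
finger_force: 88.5
time: 10.32
eef_pos: [0.4419, -0.3711, 0.3596]
tcp_rot: [0.0, 1.0, -0.003, 0.002]
contact_force: [0.7, 0.5, -0.2]
opening: 1.002
finger_force: 0.0
time: 10.82
eef_pos: [0.4415, -0.3334, 0.3545]
tcp_rot: [0.001, 1.0, -0.0, -0.0]
contact_force: [0.6, -0.4, 0.3]
opening: 1.0
finger_force: 0.0
```

View pics/w3.png

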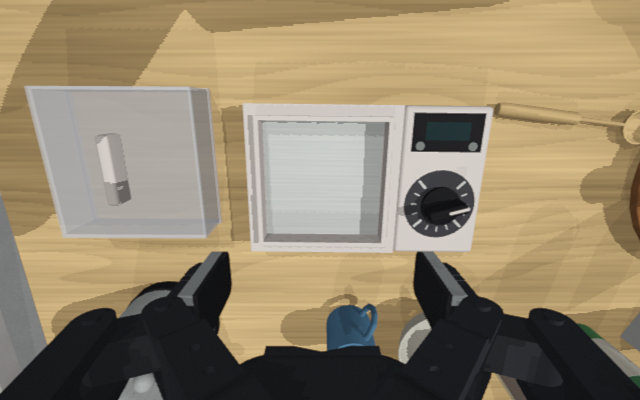

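View pics/top3.png

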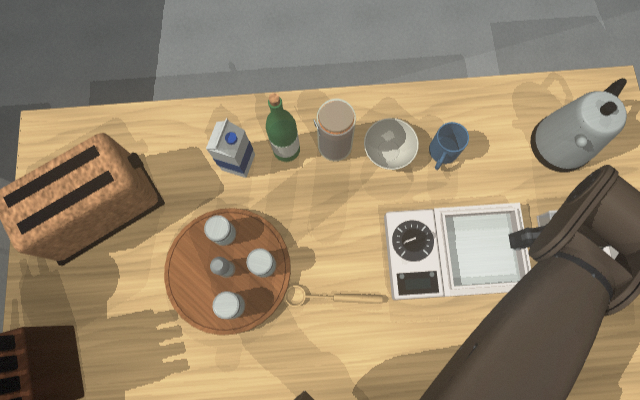

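The views show the cover standing free right of the maker at about (115,165) in the wrist view. The well is open and empty, with its opening at about (258,119) to (388,243).

```bash
python3 - <<'E'
from h import *
W=dict(np.load("w3.npz"));T=eyes.camera_params("top")
im=cv2.imread("pics/w3.png")
g=cv2.cvtColor(im,cv2.COLOR_BGR2GRAY)
print("row180",[(i,int(g[180,i])) for i in range(240,270,2)],[(i,int(g[180,i])) for i in range(376,412,2)])
print("col325",[(i,int(g[i,325])) for i in range(98,130,2)],[(i,int(g[i,325])) for i in range(228,256,2)])
for z in (.062,.03):
  for u in ((258,119),(391,119),(386,244),(262,245)): print(z,plane(W,u,z).round(4))
for u in ((243,104),(402,105),(491,105),(472,250),(252,251)): print("z50",plane(W,u,.05).round(4))
print("knob hub tri", tri(T,(412,239.5),W,(440,204)), "dial z50",plane(W,(439,203.5),.052), plane(T,(413.5,240),.052))
# pointer: bright blob near knob
for a,r,c in blobs(cv2.cvtColor(im,cv2.COLOR_BGR2RGB),(0,0,150),(180,60,255),(408,172,473,236),4): print(a,np.round(r[0],1),np.round(r[1],1),plane(W,r[0],.05).round(4))
big=cv2.resize(im[60:270,225:505],None,fx=2.8,fy=2.8,interpolation=cv2.INTER_CUBIC); cv2.imwrite("pics/c3.png",big)
print(rel((.387,.282,.25),np.pi))
E
```

```text
row180 [(240, 133), (242, 133), (244, 133), (246, 148), (248, 207), (250, 207), (252, 163), (254, 162), (256, 198), (258, 208), (260, 187), (262, 153), (264, 160), (266, 180), (268, 179)] [(376, 153), (378, 153), (380, 152), (382, 109), (384, 112), (386, 199), (388, 207), (390, 205), (392, 207), (394, 207), (396, 208), (398, 184), (400, 167), (402, 200), (404, 208), (406, 207), (408, 207), (410, 207)]
col325 [(98, 169), (100, 167), (102, 170), (104, 200), (106, 202), (108, 201), (110, 201), (112, 201), (114, 201), (116, 194), (118, 208), (120, 207), (122, 143), (124, 189), (126, 188), (128, 189)] [(228, 195), (230, 192), (232, 193), (234, 142), (236, 132), (238, 125), (240, 131), (242, 168), (244, 208), (246, 201), (248, 207), (250, 207), (252, 175), (254, 176)]
0.062 [ 0.3845 -0.4158  0.062 ]
0.062 [ 0.3848 -0.243   0.062 ]
0.062 [ 0.562  -0.2393  0.062 ]
0.062 [ 0.5633 -0.4207  0.062 ]
0.03 [ 0.3857 -0.4222  0.03  ]
0.03 [ 0.386 -0.236  0.03 ]
0.03 [ 0.5769 -0.2321  0.03  ]
0.03 [ 0.5782 -0.4275  0.03  ]
z50 [ 0.3657 -0.4368  0.05  ]
z50 [ 0.3673 -0.2269  0.05  ]
z50 [ 0.3675 -0.10
[... 156 characters left out ...]
966141633)) dial z50 [ 0.50322505 -0.16440084  0.052     ] [ 0.50669508 -0.16610936  0.052     ]
192.0 [459.5 223. ] [24. 25.] [ 0.5341 -0.1302  0.05  ]
135.5 [414.1 175.8] [13.7 27.7] [ 0.4629 -0.2031  0.05  ]
93.5 [463.5 180. ] [16. 17.] [ 0.4691 -0.1326  0.05  ]
66.5 [415.5 229. ] [15. 12.] [ 0.5434 -0.1943  0.05  ]
36.5 [459.6 211.2] [ 2.7 19.9] [ 0.5157 -0.1324  0.05  ]
15.5 [460.8 184.8] [2.1 9.9] [ 0.476  -0.1357  0.05  ]
15.5 [422.1 184.4] [9.2 2.5] [ 0.4754 -0.1906  0.05  ]
13.5 [416.8 222.8] [2.1 9.9] [ 0.5335 -0.1933  0.05  ]
12.0 [456.5 223. ] [9.2 2.1] [ 0.534  -0.1346  0.05  ]
[[0.1379, 1.5377, 0.261, 0.0002, -0.0002, -0.0004], [0.1379, 1.5377, 0.261, -0.0003, -0.0003, 0.9996]]
```

View pics/c3.png

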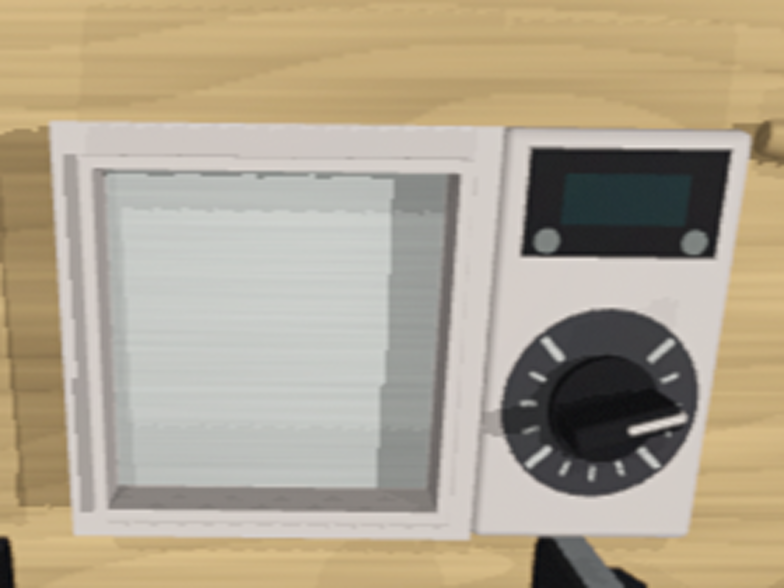

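The crop shows a plain, empty well with an opening centre of about (0.473,-0.330). The knob pointer is just short of the 4 h mark. Plan: jar A (0.3865,0.282) goes to the near-right slot first, with the fingers closing diagonally.

```bash
python3 -m handwheel '[[-0.03,0.12,0,0,0,0,1],[-0.07,0.25,0,0,0,0,1],[-0.07,0.4,0,0,0,0.05,1],[-0.07,0.55,0,0,0,0.1,1],[-0.07,0.7,0,0,0,0.15,1],[-0.07,0.82,0,0,0,0.2,1],[-0.07,0.95,0,0,0,0.25,1],[-0.07,1,0,0,0,0.25,1],[-0.07,1,0,0,0,0.25,1]]' | grep eef
python3 - <<'E'
from h import *
T=eyes.camera_params("top");top=eyes.read_camera("top")
for a,r,c in blobs(top,(0,0,120),(180,60,255),(165,205,295,335)): print("lid",a,np.round(r[0],1),plane(T,r[0],.11).round(3))
print(rel((.3865,.282,.25),np.pi*.75)); print(rel((.3865,.282,.092),np.pi*.75))
E
```

```text
eef_pos: [0.4697, 0.0685, 0.3543]
lid 545.5 [225.5 304.5] [0.387 0.282 0.11 ]
lid 528.5 [216.9 230.1] [0.558 0.297 0.11 ]
lid 336.5 [254. 262.] [0.477 0.214 0.11 ]
lid 148.0 [215.9 265.2] [0.477 0.301 0.11 ]
[[0.5261, 0.2324, 0.2605, -0.0002, 0.0, 0.0003], [0.5261, 0.2324, 0.2605, -0.0, -0.0003, -0.9997]]
[[0.5261, 0.2327, 0.6555, -0.0002, 0.0, 0.0003], [0.5261, 0.2327, 0.6555, -0.0, -0.0003, -0.9997]]
```

```bash
python3 -m handwheel '[[0.12,0.05,0.05,0,0,0,1],[0.26,0.115,0.13,0,0,0,1],[0.4,0.177,0.2,0,0,0,1],[0.526,0.2325,0.26,0,0,0,1],[0.526,0.2325,0.34,0,0,0,1],[0.526,0.2325,0.42,0,0,0,1],[0.526,0.2325,0.5,0,0,0,1],[0.526,0.2325,0.56,0,0,0,1],[0.526,0.2325,0.61,0,0,0,1],[0.526,0.2325,0.64,0,0,0,1],[0.526,0.2325,0.655,0,0,0,1],[0.526,0.2325,0.655,0,0,0,1]]'
python3 -m handwheel '[[0,0,0,0,0,0,0.6],[0,0,0,0,0,0,0.4],[0,0,0,0,0,0,0.2],[0,0,0,0,0,0,-0.2],[0,0,0,0,0,0,-0.2],[0,0,0,0,0,0,-0.2],[0,0,0,0,0,0,-0.2]]' 50
python3 -m handwheel '[[0,0,-0.02,0,0,0,-0.2],[0,0,-0.06,0,0,0,-0.2],[0,0,-0.14,0,0,0,-0.2],[0,0,-0.22,0,0,0,-0.2],[0,0,-0.32,0,0,0,-0.2],[0,0,-0.4,0,0,0,-0.2],[0,0,-0.4,0,0,0,-0.2]]' 70
python3 - <<'E'
from h import *
print(rel((.5,0,.25))); print(rel((.43,-.373,.25)))
E
```

```text
time: 13.65
eef_pos: [0.387, 0.2819, 0.0925]
tcp_rot: [0.383, 0.924, -0.0, 0.0]
contact_force: [0.3, -0.1, 0.5]
opening: 1.001
finger_force: 0.0
time: 14.52
eef_pos: [0.3871, 0.2825, 0.0936]
tcp_rot: [0.383, 0.924, 0.001, 0.0]
contact_force: [-2.3, -1.1, 5.8]
opening: 0.708
finger_force: 54.5
time: 15.4
eef_pos: [0.3881, 0.2829, 0.2561]
tcp_rot: [0.383, 0.924, 0.003, 0.003]
contact_force: [0.7, 0.5, -1.7]
opening: 0.709
finger_force: 76.6
[-0.6978, -0.3024, 0.015, 0.0, 0.0, 0.0]
[-1.2334, -1.0855, 0.0109, 0.0, 0.0, 0.0]
```

```bash
python3 -m handwheel '[[-0.05,-0.02,0,0,0,0,-0.2],[-0.14,-0.06,0,0,0,0,-0.2],[-0.24,-0.1,0,0,0,0,-0.2],[-0.35,-0.15,0,0,0,0,-0.2],[-0.46,-0.2,0,0,0,0,-0.2],[-0.56,-0.24,0,0,0,0,-0.2],[-0.65,-0.28,0,0,0,0,-0.2],[-0.698,-0.302,0.015,0,0,0,-0.2],[-0.698,-0.302,0.015,0,0,0,-0.2]]' | grep -E "eef|finger"
python3 -m handwheel '[[-0.04,-0.06,0,0,0,0,-0.2],[-0.1,-0.14,0,0,0,0,-0.2],[-0.17,-0.25,0,0,0,0,-0.2],[-0.24,-0.35,0,0,0,0,-0.2],[-0.31,-0.45,0,0,0,0,-0.2],[-0.38,-0.55,0,0,0,0,-0.2],[-0.44,-0.65,0,0,0,0,-0.2],[-0.5,-0.73,0,0,0,0,-0.2],[-0.536,-0.783,0,0,0,0,-0.2],[-0.536,-0.783,0,0,0,0,-0.2],[-0.536,-0.783,0,0,0,0,-0.2]]' | grep -E "eef|finger"
python3 - <<'E'
from h import *
print(rel((.43,-.373,.25)));print(rel((.43,-.373,.094))); print(monitor.get_state()["opening"])
W=eyes.camera_params("wrist"); im=eyes.read_camera("wrist"); cv2.imwrite("pics/w4.png",im[:,:,::-1]); np.savez("w4.npz",**W)
E
```

```text
eef_pos: [0.4978, -0.0012, 0.2442]
finger_force: 76.7
eef_pos: [0.4291, -0.3723, 0.246]
finger_force: 76.9
[-0.0028, 0.0004, -0.0101, 0.0, 0.0, 0.0]
[-0.0033, 0.0001, 0.3799, 0.0, 0.0, 0.0]
0.7074844691683116
```

View pics/w4.png

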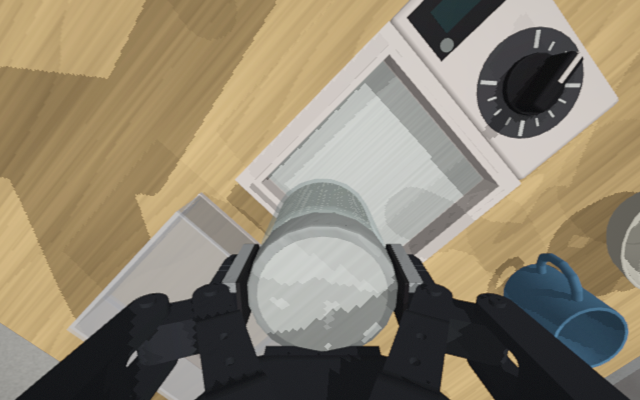

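The jar is held upright at (322,290), above the near-right slot. I lower it, release and move off.

```bash
python3 -m handwheel '[[0,0,0.06,0,0,0,-0.2],[0,0,0.13,0,0,0,-0.2],[0,0,0.2,0,0,0,-0.2],[0,0,0.26,0,0,0,-0.2],[0,0,0.31,0,0,0,-0.2],[0,0,0.345,0,0,0,-0.2],[0,0,0.365,0,0,0,-0.2],[0,0,0.378,0,0,0,-0.2],[0,0,0.38,0,0,0,-0.2],[0,0,0.38,0,0,0,-0.2]]'
python3 -m handwheel '[[0,0,0,0,0,0,0.5],[0,0,0,0,0,0,0.8],[0,0,0,0,0,0,0.8],[0,0,0,0,0,0,0.8],[0,0,-0.03,0,0,0,0.8],[0,0,-0.1,0,0,0,0.8],[0,0,-0.22,0,0,0,0.8],[0,0,-0.35,0,0,0,1],[0.1,0.14,-0.4,0,0,0,1],[0.2,0.28,-0.4,0,0,0,1],[0.2,0.28,-0.4,0,0,0,1]]'
python3 - <<'E'
from h import *
T=eyes.camera_params("top");top=eyes.read_camera("top")
for a,r,c in blobs(top,(0,0,120),(180,60,255),(165,205,295,335)): print("lid",a,np.round(r[0],1),plane(T,r[0],.11).round(3))
W=eyes.camera_params("wrist"); im=eyes.read_camera("wrist"); cv2.imwrite("pics/w5.png",im[:,:,::-1]); np.savez("w5.npz",**W)
print(rel((.5,0,.27)), rel((.5585,.297,.25)))
E
```

```text
time: 19.2
eef_pos: [0.429, -0.3741, 0.095]
tcp_rot: [0.383, 0.924, -0.0, 0.0]
contact_force: [0.6, -0.3, -2.3]
opening: 0.708
finger_force: 76.9
time: 20.58
eef_pos: [0.4517, -0.2353, 0.2558]
tcp_rot: [0.381, 0.924, -0.0, 0.001]
contact_force: [1.0, -0.7, -0.5]
opening: 1.006
finger_force: 0.0
lid 554.0 [219.1 229.3] [0.559 0.292 0.11 ]
lid 553.0 [259. 263.] [0.474 0.203 0.11 ]
lid 148.0 [215.9 265.2] [0.477 0.301 0.11 ]
[0.3319, 0.5049, -0.0374, 0.0, 0.0, 0.0] [0.752, 1.1344, 0.0119, 0.0, 0.0, 0.0]
```

View pics/w5.png

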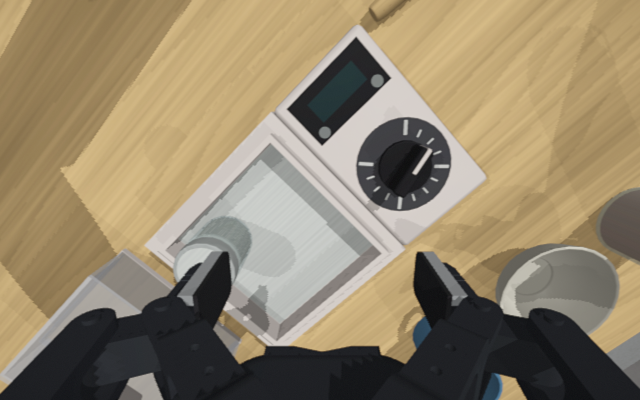

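The first jar stands upright in the well at (210,255). On to jar C, with a fresh wrist measurement from nearer.

```bash
python3 -m handwheel '[[0.08,0.12,-0.03,0,0,0,1],[0.16,0.24,-0.1,0,0,0,1],[0.24,0.36,-0.15,0,0,0,1],[0.33,0.5,-0.2,0,0,0,1],[0.42,0.62,-0.2,0,0,0,1],[0.5,0.74,-0.2,0,0,0,1],[0.58,0.86,-0.2,0,0,0,1],[0.63,0.95,-0.2,0,0,0,1],[0.63,0.95,-0.2,0,0,0,1],[0.63,0.95,-0.2,0,0,0,1],[0.63,0.95,-0.2,0,0,0,1]]' | grep eef
python3 - <<'E'
from h import *
W=eyes.camera_params("wrist"); im=eyes.read_camera("wrist"); cv2.imwrite("pics/w6.png",im[:,:,::-1]); np.savez("w6.npz",**W)
print([proj(W,x).round(0).tolist() for x in ((.559,.293,.11),(.475,.203,.11),(.475,.298,.13))])
for a,r,c in blobs(im,(0,0,150),(180,50,255),(100,0,540,330),200): print(a,np.round(r[0],1),np.round(r[1],1),plane(W,r[0],.11).round(4))
E
```

```text
eef_pos: [0.5423, 0.2074, 0.3344]
[[388.0, 129.0], [276.0, 133.0], [339.0, 65.0]]
3007.0 [138.5 265. ] [77. 84.] [ 0.4624 -0.0373  0.11  ]
2365.5 [276.5 133.5] [55. 55.] [0.4756 0.2034 0.11  ]
2289.5 [392.8 128.3] [52.3 55.9] [0.5621 0.2974 0.11  ]
986.0 [524.4 283.2] [64.9 25.3] [0.8258 0.2877 0.11  ]
712.0 [336.3  64.7] [29.7 31.8] [0.4722 0.2988 0.11  ]
320.5 [490.  264.7] [ 9.9 62.6] [0.7734 0.2726 0.11  ]
291.5 [400.1 307.5] [28.6 28. ] [0.7408 0.1524 0.11  ]
```

View pics/w6.png

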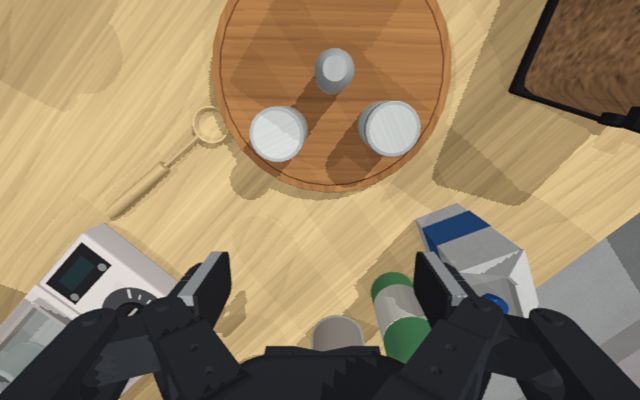

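The two lids are at (277,133) and (393,128). That gives C = (0.562, 0.296) and B = (0.4755, 0.2035).

```bash
python3 - <<'E'
from h import *
print(rel((.5615,.2955,.25)),rel((.5615,.2955,.092),np.pi*.75))
E
```

```text
[0.122, 0.1895, 0.2113, 0.0, 0.0, 0.0] [[0.1222, 0.1895, 0.6063, -0.0, 0.0001, -0.0007], [0.1222, 0.1895, 0.6063, 0.0002, 0.0, 0.9993]]
```

```bash
python3 -m handwheel '[[0.07,0.11,0.05,0,0,0,1],[0.122,0.189,0.15,0,0,0,1],[0.122,0.189,0.25,0,0,0,1],[0.122,0.189,0.35,0,0,0,1],[0.122,0.189,0.44,0,0,0,1],[0.122,0.189,0.51,0,0,0,1],[0.122,0.189,0.56,0,0,0,1],[0.122,0.189,0.59,0,0,0,1],[0.122,0.189,0.606,0,0,0,1],[0.122,0.189,0.606,0,0,0,1],[0.122,0.189,0.606,0,0,0,1]]' 50
python3 -m handwheel '[[0,0,0,0,0,0,0.6],[0,0,0,0,0,0,0.4],[0,0,0,0,0,0,0.2],[0,0,0,0,0,0,-0.2],[0,0,0,0,0,0,-0.2],[0,0,0,0,0,0,-0.2],[0,0,0,0,0,0,-0.2]]' 50
python3 -m handwheel '[[0,0,-0.02,0,0,0,-0.2],[0,0,-0.06,0,0,0,-0.2],[0,0,-0.14,0,0,0,-0.2],[0,0,-0.22,0,0,0,-0.2],[0,0,-0.32,0,0,0,-0.2],[0,0,-0.4,0,0,0,-0.2],[0,0,-0.4,0,0,0,-0.2]]' 75
python3 -m handwheel '[[-0.03,-0.035,0,0,0,0,-0.2],[-0.08,-0.094,0,0,0,0,-0.2],[-0.15,-0.175,0,0,0,0,-0.2],[-0.22,-0.257,0,0,0,0,-0.2],[-0.29,-0.339,0,0,0,0,-0.2],[-0.36,-0.421,0,0,0,0,-0.2],[-0.42,-0.49,0,0,0,0,-0.2],[-0.46,-0.537,0,0,0,0,-0.2],[-0.475,-0.555,0,0,0,0,-0.2],[-0.475,-0.555,0,0,0,0,-0.2]]' | grep -E "eef|fing"
python3 -m handwheel '[[-0.03,-0.035,0,0,0,0,-0.2],[-0.08,-0.094,0,0,0,0,-0.2],[-0.15,-0.175,0,0,0,0,-0.2],[-0.22,-0.257,0,0,0,0,-0.2],[-0.29,-0.339,0,0,0,0,-0.2],[-0.36,-0.421,0,0,0,0,-0.2],[-0.42,-0.49,0,0,0,0,-0.2],[-0.46,-0.537,0,0,0,0,-0.2],[-0.475,-0.555,0,0,0,0,-0.2],[-0.475,-0.555,0,0,0,0,-0.2]]' | grep -E "eef|fing"
python3 - <<'E'
from h import *
print(rel((.516,-.287,.094),np.pi*.75)[0]); print(monitor.get_state()["opening"])
W=eyes.camera_params("wrist"); im=eyes.read_camera("wrist"); cv2.imwrite("pics/w7.png",im[:,:,::-1])
p=proj(W,(.43,-.374,.11)); print(p)
for a,r,c in blobs(im,(0,0,150),(180,50,255),(0,0,640,400),500): print(a,np.round(r[0],1),np.round(r[1],1),plane(W,r[0],.11).round(4))
E
```

```text
time: 23.48
eef_pos: [0.5615, 0.2971, 0.0931]
tcp_rot: [0.383, 0.924, 0.001, 0.001]
contact_force: [0.1, -0.7, 0.6]
opening: 0.998
finger_force: 0.0
time: 24.35
eef_pos: [0.5615, 0.2971, 0.0931]
tcp_rot: [0.383, 0.924, 0.0, 0.001]
contact_force: [0.0, 0.4, 5.4]
opening: 0.711
finger_force: 54.5
time: 25.22
eef_pos: [0.5623, 0.2974, 0.2561]
tcp_rot: [0.383, 0.924, 0.002, 0.003]
contact_force: [0.2, 0.1, -2.6]
opening: 0.706
finger_force: 81.6
eef_pos: [0.5374, 0.0051, 0.2506]
finger_force: 81.8
eef_pos: [0.5156, -0.2855, 0.2518]
finger_force: 81.9
[-0.0036, -0.0021, 0.3946, 0.0001, -0.0002, -0.0]
0.7091108473971702
[183.49550174 194.5622224 ]
51920.5 [320.4 135.1] [245.1 328.1] [ 0.4794 -0.2511  0.11  ]
13922.0 [ 84.2 274.4] [136.2 217.4] [ 0.4117 -0.505   0.11  ]
10398.0 [313.2 278.7] [ 96.5 145.6] [ 0.5709 -0.3527  0.11  ]
2359.5 [559.  230.2] [ 94.5 126.1] [ 0.6958 -0.1568  0.11  ]
```

```bash
python3 -m handwheel '[[0,0,0.06,0,0,0,-0.2],[-0.003,-0.002,0.13,0,0,0,-0.2],[-0.003,-0.002,0.2,0,0,0,-0.2],[-0.003,-0.002,0.26,0,0,0,-0.2],[-0.003,-0.002,0.31,0,0,0,-0.2],[-0.003,-0.002,0.35,0,0,0,-0.2],[-0.003,-0.002,0.375,0,0,0,-0.2],[-0.003,-0.002,0.39,0,0,0,-0.2],[-0.003,-0.002,0.395,0,0,0,-0.2],[-0.003,-0.002,0.395,0,0,0,-0.2]]'
python3 -m handwheel '[[0,0,0,0,0,0,0.5],[0,0,0,0,0,0,0.8],[0,0,0,0,0,0,0.8],[0,0,0,0,0,0,0.8],[0,0,-0.03,0,0,0,0.8],[0,0,-0.1,0,0,0,0.8],[0,0,-0.22,0,0,0,0.8],[0,0,-0.35,0,0,0,1],[0.1,0.14,-0.45,0,0,0,1],[0.18,0.26,-0.55,0,0,0,1],[0.18,0.26,-0.55,0,0,0,1]]'
python3 -m handwheel '[[0.08,0.12,0,0,0,0.05,1],[0.16,0.24,0,0,0,0.1,1],[0.24,0.36,0,0,0,0.15,1],[0.33,0.49,0,0,0,0.2,1],[0.41,0.61,0,0,0,0.25,1],[0.49,0.73,0,0,0,0.3,1],[0.49,0.73,0,0,0,0.35,1],[0.49,0.73,0,0,0,0.4,1],[0.49,0.73,0,0,0,0.45,1],[0.49,0.73,0,0,0,0.5,1],[0.49,0.73,0,0,0,0.5,1],[0.49,0.73,0,0,0,0.5,1]]' | grep -E "eef|rot"
python3 - <<'E'
from h import *
W=eyes.camera_params("wrist"); im=eyes.read_camera("wrist"); cv2.imwrite("pics/w8.png",im[:,:,::-1])
print(proj(W,(.4755,.2035,.11)))
for a,r,c in blobs(im,(0,0,150),(180,50,255),(0,0,640,330),200): print(a,np.round(r[0],1),np.round(r[1],1),plane(W,r[0],.11).round(4))
T=eyes.camera_params("top");top=eyes.read_camera("top"); cv2.imwrite("pics/top8.png",top[:,:,::-1])
for a,r,c in blobs(top,(0,0,120),(180,60,255),(165,205,295,335)): print("lid",a,np.round(r[0],1),plane(T,r[0],.11).round(3))
print(rel((.4755,.2035,.25),np.pi*.25)[0],rel((.4755,.2035,.093),np.pi*.25)[0])
E
```

```text
time: 29.02
eef_pos: [0.5161, -0.2875, 0.0945]
tcp_rot: [0.383, 0.924, -0.0, 0.0]
contact_force: [0.2, 0.1, -3.8]
opening: 0.707
finger_force: 81.9
time: 30.4
eef_pos: [0.5395, -0.1609, 0.318]
tcp_rot: [0.382, 0.924, -0.0, 0.003]
contact_force: [1.2, -0.2, 0.1]
opening: 1.002
finger_force: 0.0
eef_pos: [0.6064, 0.182, 0.3137]
tcp_rot: [0.924, 0.384, -0.0, 0.0]
[228.78263776 241.92701558]
7029.0 [555. 216.] [172. 168.] [ 0.7583 -0.0336  0.11  ]
1887.5 [230.4 236.4] [58.9 55. ] [0.4821 0.2067 0.11  ]
1878.5 [601.6  21.1] [81.8 45.9] [0.8971 0.1025 0.11  ]
628.0 [154.1 188.3] [34.6 24.4] [0.4666 0.3023 0.11  ]
497.0 [619.7 216.4] [22.2 63.2] [ 0.8092 -0.0851  0.11  ]
307.5 [414. 320.] [18. 34.] [ 0.5578 -0.0279  0.11  ]
265.5 [445.5 104.8] [37.6 21.7] [0.7461 0.1467 0.11  ]
[-0.1933, -0.2694, 0.1597, -0.0, 0.0001, 0.0003] [-0.1932, -0.2694, 0.5522, -0.0, 0.0001, 0.0003]
```

```bash
python3 -m handwheel '[[-0.08,-0.11,0.05,0,0,0,1],[-0.16,-0.22,0.1,0,0,0,1],[-0.19,-0.27,0.16,0,0,0,1],[-0.19,-0.27,0.25,0,0,0,1],[-0.19,-0.27,0.34,0,0,0,1],[-0.19,-0.27,0.42,0,0,0,1],[-0.19,-0.27,0.48,0,0,0,1],[-0.19,-0.27,0.52,0,0,0,1],[-0.19,-0.27,0.54,0,0,0,1],[-0.19,-0.27,0.552,0,0,0,1],[-0.19,-0.27,0.552,0,0,0,1]]' 50
python3 -m handwheel '[[0,0,0,0,0,0,0.6],[0,0,0,0,0,0,0.4],[0,0,0,0,0,0,0.2],[0,0,0,0,0,0,-0.2],[0,0,0,0,0,0,-0.2],[0,0,0,0,0,0,-0.2],[0,0,0,0,0,0,-0.2]]' 50
python3 -m handwheel '[[0,0,-0.02,0,0,0,-0.2],[0,0,-0.06,0,0,0,-0.2],[0,0,-0.14,0,0,0,-0.2],[0,0,-0.22,0,0,0,-0.2],[0,0,-0.32,0,0,0,-0.2],[0,0,-0.4,0,0,0,-0.2],[0,0,-0.4,0,0,0,-0.2]]' 75
python3 -m handwheel '[[-0.03,0.034,0,0,0,0,-0.2],[-0.08,0.092,0,0,0,0,-0.2],[-0.15,0.172,0,0,0,0,-0.2],[-0.22,0.252,0,0,0,0,-0.2],[-0.29,0.332,0,0,0,0,-0.2],[-0.36,0.412,0,0,0,0,-0.2],[-0.42,0.481,0,0,0,0,-0.2],[-0.46,0.527,0,0,0,0,-0.2],[-0.476,0.545,0,0,0,0,-0.2],[-0.476,0.545,0,0,0,0,-0.2]]' | grep -E "eef|fing"
python3 -m handwheel '[[-0.03,0.034,0,0,0,0,-0.2],[-0.08,0.092,0,0,0,0,-0.2],[-0.15,0.172,0,0,0,0,-0.2],[-0.22,0.252,0,0,0,0,-0.2],[-0.29,0.332,0,0,0,0,-0.2],[-0.36,0.412,0,0,0,0,-0.2],[-0.42,0.481,0,0,0,0,-0.2],[-0.46,0.527,0,0,0,0,-0.2],[-0.476,0.545,0,0,0,0,-0.2],[-0.476,0.545,0,0,0,0,-0.2]]' | grep -E "eef|fing"
python3 - <<'E'
from h import *
print(rel((.516,-.373,.094),np.pi*.25)[0]); print(monitor.get_state()["opening"])
W=eyes.camera_params("wrist"); im=eyes.read_camera("wrist"); cv2.imwrite("pics/w9.png",im[:,:,::-1]);np.savez("w9.npz",**W)
print([proj(W,x).round() for x in ((.43,-.374,.11),(.516,-.287,.11))])
E
```

```text
time: 33.38
eef_pos: [0.4766, 0.205, 0.0936]
tcp_rot: [0.924, 0.383, 0.0, 0.0]
contact_force: [0.2, -0.1, -0.1]
opening: 1.0
finger_force: 0.0
time: 34.25
eef_pos: [0.4773, 0.2049, 0.0945]
tcp_rot: [0.924, 0.383, 0.001, 0.0]
contact_force: [-0.6, -2.0, 5.9]
opening: 0.715
finger_force: 54.5
time: 35.12
eef_pos: [0.4777, 0.2055, 0.2568]
tcp_rot: [0.924, 0.383, 0.004, 0.001]
contact_force: [-0.3, 0.3, -3.1]
opening: 0.707
finger_force: 81.5
eef_pos: [0.495, -0.0841, 0.2518]
finger_force: 81.6
eef_pos: [0.5152, -0.3726, 0.2529]
finger_force: 81.7
[0.0006, 0.0025, 0.3971, -0.0003, -0.0001, -0.0]
0.710079097311901
[array([260., 254.]), array([251., 120.])]
```

View pics/w9.png

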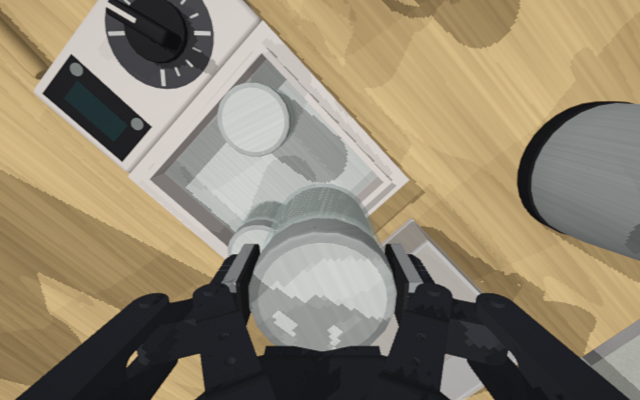

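The view shows jars A (255,245) and C (253,120) upright where they were placed, with the third jar above its slot. I lower and release it.

```bash
python3 -m handwheel '[[0,0,0.06,0,0,0,-0.2],[0,0.002,0.13,0,0,0,-0.2],[0,0.002,0.2,0,0,0,-0.2],[0,0.002,0.26,0,0,0,-0.2],[0,0.002,0.31,0,0,0,-0.2],[0,0.002,0.35,0,0,0,-0.2],[0,0.002,0.375,0,0,0,-0.2],[0,0.002,0.39,0,0,0,-0.2],[0,0.002,0.397,0,0,0,-0.2],[0,0.002,0.397,0,0,0,-0.2]]'
python3 -m handwheel '[[0,0,0,0,0,0,0.5],[0,0,0,0,0,0,0.8],[0,0,0,0,0,0,0.8],[0,0,0,0,0,0,0.8],[0,0,-0.03,0,0,0,0.8],[0,0,-0.1,0,0,0,0.8],[0,0,-0.22,0,0,0,0.8],[0,0,-0.35,0,0,0,1],[0,0,-0.45,0,0,0.05,1],[0,0,-0.55,0,0,0.1,1],[0,0,-0.65,0,0,0.15,1],[0,0,-0.65,0,0,0.2,1]]'
python3 -m handwheel '[[-0.1,0,0,0,0,0.05,1],[-0.1,0,0,0,0,0.05,1],[-0.1,0,0,0,0,0.05,1],[-0.1,0,0,0,0,0.05,1]]' | grep -E "eef|rot"
python3 - <<'E'
from h import *
W=eyes.camera_params("wrist"); im=eyes.read_camera("wrist"); cv2.imwrite("pics/w10.png",im[:,:,::-1]);np.savez("w10.npz",**W)
print([proj(W,x).round() for x in ((.43,-.374,.11),(.516,-.287,.11),(.516,-.373,.11))], "handle", proj(W,(.4415,-.572,.1)))
E
```

```text
time: 38.92
eef_pos: [0.5162, -0.3736, 0.0951]
tcp_rot: [0.924, 0.383, 0.0, 0.001]
contact_force: [0.1, -1.1, -3.0]
opening: 0.706
finger_force: 81.8
time: 40.42
eef_pos: [0.5169, -0.3741, 0.3614]
tcp_rot: [0.997, 0.076, 0.003, 0.004]
contact_force: [-0.6, -0.2, -0.2]
opening: 1.001
finger_force: 0.0
eef_pos: [0.4769, -0.3793, 0.3547]
tcp_rot: [1.0, 0.001, 0.0, 0.0]
[array([318., 206.]), array([244., 135.]), array([317., 135.])] handle [474.6409491  194.67405823]
```

View pics/w10.png

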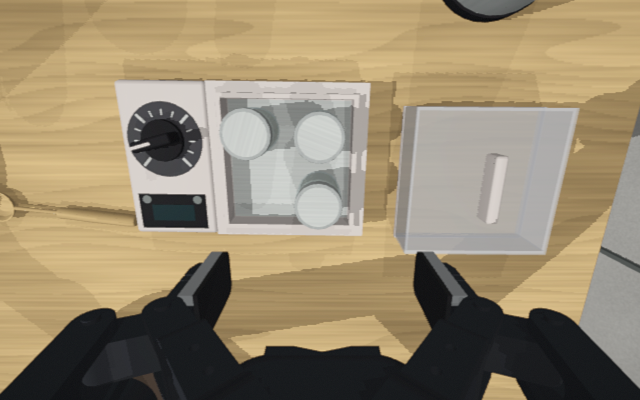

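All three jars stand in the well, with lids at (245,133), (320,137) and (318,205). The handle is at (496,188) instead of the expected (475,195), so the cover has been knocked. I measure it again from this view and from above it.

```bash
cat > hm.py <<'E'
from h import *
def handle(im,W,box):
    for a,r,c in blobs(im,(0,0,185),(180,45,255),box,60)[:2]:
        b=cv2.boxPoints(r); P=np.array([plane(W,x,.1)[:2] for x in b]); 
        e=sorted([(np.linalg.norm(P[i]-P[i-1]),i) for i in range(4)])[-1]; d=P[e[1]]-P[e[1]-1]
        print("handle",a,np.round(r[0],1),np.round(r[1],1),plane(W,r[0],.1).round(4),"len",round(e[0],3),"yaw deg",round(np.degrees(np.arctan2(d[1],d[0])),1), P.round(3).tolist())
E
python3 - <<'E'
from hm import *
W=dict(np.load("w10.npz"));im=cv2.imread("pics/w10.png")[:,:,::-1].copy()
handle(im,W,(470,140,525,235))
for u in ((405,107),(578,107),(403,250),(547,254)): print(u,plane(W,u,.07).round(3))
print(rel((.46,-.56,.3),0)[0])
E
```

```text
handle 679.5 [496.4 190.1] [11.3 68.4] [ 0.4476 -0.5986  0.1   ] len 0.088 yaw deg -179.7 [[0.403, -0.591], [0.491, -0.592], [0.489, -0.606], [0.401, -0.606]]
(405, 107) [ 0.548 -0.483  0.07 ]
(578, 107) [ 0.548 -0.701  0.07 ]
(403, 250) [ 0.35  -0.496  0.07 ]
(547, 254) [ 0.344 -0.705  0.07 ]
[-0.0428, 0.4518, 0.1362, -0.0, -0.0001, 0.0003]
```

```bash
python3 -m handwheel '[[-0.02,0.12,0,0,0,0,1],[-0.04,0.26,0.05,0,0,0,1],[-0.043,0.4,0.1,0,0,0,1],[-0.043,0.5,0.14,0,0,0,1],[-0.043,0.55,0.14,0,0,0,1],[-0.043,0.55,0.14,0,0,0,1],[-0.043,0.55,0.14,0,0,0,1]]' | grep -E "eef|rot"
python3 - <<'E'
from hm import *
W=eyes.camera_params("wrist"); im=eyes.read_camera("wrist"); cv2.imwrite("pics/w11.png",im[:,:,::-1])
p=proj(W,(.4476,-.5986,.1)); print(p); u,v=p.astype(int)
handle(im,W,(max(u-45,0),max(v-70,0),u+45,v+70))
r=blobs(im,(0,0,185),(180,45,255),(max(u-45,0),max(v-70,0),u+45,v+70),60)[0][1][0]
print(tri(dict(np.load("w10.npz")),(496.4,190.1),W,r))
print(rel((.4476,-.5986,.095),0)[0])
E
```

```text
eef_pos: [0.4598, -0.5987, 0.2987]
tcp_rot: [1.0, 0.0, 0.0, -0.0]
[322.50352921 187.8980108 ]
handle 1707.5 [303.5 188. ] [80. 53.] [ 0.4475 -0.5782  0.1   ] len 0.089 yaw deg -2.3 [[0.49, -0.551], [0.49, -0.606], [0.401, -0.607], [0.401, -0.548]]
handle 586.5 [349.  204.5] [27. 34.] [ 0.4289 -0.6275  0.1   ] len 0.038 yaw deg 90.1 [[0.444, -0.609], [0.444, -0.645], [0.413, -0.647], [0.413, -0.609]]
(array([ 0.45590678, -0.58019003,  0.13177121]), np.float64(0.0002490609897528623))
[-0.0309, 0.0001, 0.5102, 0.0001, -0.0002, 0.0004]
```

```bash
python3 - <<'E'
from hm import *
im=cv2.imread("pics/w11.png")[:,:,::-1].copy()
for v in (165,188,210): print([(i,im[v,i].tolist()) for i in range(290,352,4)])
W=eyes.camera_params("wrist")
for t in (200,210,220):
  for a,r,c in blobs(im,(0,0,t),(180,45,255),(277,118,367,258),60)[:3]: print(t,a,np.round(r[0],1),np.round(r[1],1),tri(dict(np.load("w10.npz")),(496.4,190.1),W,r[0]))
E
```

```text
[(290, [187, 181, 174]), (294, [187, 181, 174]), (298, [187, 181, 174]), (302, [186, 181, 174]), (306, [186, 181, 174]), (310, [186, 180, 173]), (314, [186, 181, 174]), (318, [214, 207, 203]), (322, [223, 216, 212]), (326, [218, 211, 206]), (330, [182, 175, 170]), (334, [186, 181, 173]), (338, [185, 180, 173]), (342, [185, 180, 173]), (346, [185, 180, 173]), (350, [185, 180, 173])]
[(290, [184, 179, 172]), (294, [184, 179, 172]), (298, [184, 179, 172]), (302, [185, 180, 173]), (306, [185, 180, 173]), (310, [184, 179, 172]), (314, [184, 179, 173]), (318, [216, 209, 204]), (322, [223, 216, 211]), (326, [219, 213, 208]), (330, [174, 168, 164]), (334, [185, 180, 173]), (338, [184, 179, 172]), (342, [184, 179, 172]), (346, [184, 179, 172]), (350, [184, 179, 172])]
[(290, [181, 178, 172]), (294, [182, 179, 172]), (298, [184, 180, 173]), (302, [184, 180, 173]), (306, [185, 180, 173]), (310, [185, 180, 173]), (314, [185, 180, 173]), (318, [216, 209, 205]), (322, [222, 215, 211]), (326, [220, 213, 208]), (330, [166, 160, 156]), (334, [186, 181, 173]), (338, [186, 181, 173]), (342, [186, 181, 173]), (346, [186, 181, 173]), (350, [186, 181, 174])]
200 790.5 [323.1 188. ] [11.2 78.1] (array([ 0.44726728, -0.59913036,  0.09905353]), np.float64(3.4229929727140954e-06))
210 745.5 [323. 188.] [76. 10.] (array([ 0.44731048, -0.59902197,  0.09924225]), np.float64(1.7658385525893384e-05))
220 435.5 [322.5 188. ] [74.  7.] (array([ 0.44755684, -0.59848234,  0.10017436]), np.float64(2.421819788135161e-05))
```

```bash
python3 -m handwheel '[[-0.03,0,0.1,0,0,0,1],[-0.03,0,0.2,0,0,0,1],[-0.03,0,0.3,0,0,0,1],[-0.03,0,0.38,0,0,0,1],[-0.03,0,0.44,0,0,0,1],[-0.03,0,0.48,0,0,0,1],[-0.03,0,0.5,0,0,0,1],[-0.03,0,0.51,0,0,0,1],[-0.03,0,0.51,0,0,0,1],[-0.03,0,0.51,0,0,0,1]]' 40
python3 -m handwheel '[[0,0,0,0,0,0,0],[0,0,0,0,0,0,-0.5],[0,0,0,0,0,0,-1],[0,0,0,0,0,0,-1],[0,0,0,0,0,0,-1],[0,0,0,0,0,0,-1],[0,0,0,0,0,0,-1],[0,0,0,0,0,0,-1]]' 90
python3 -m handwheel '[[0,0,-0.04,0,0,0,-1],[0,0,-0.1,0,0,0,-1],[0,0,-0.18,0,0,0,-1],[0,0,-0.27,0,0,0,-1],[0,0,-0.35,0,0,0,-1],[0,0,-0.4,0,0,0,-1],[0,0,-0.42,0,0,0,-1],[0,0,-0.42,0,0,0,-1]]' 
python3 - <<'E'
from h import *
print(rel((.4735,-.3295,.26),0)[0],rel((.4735,-.3295,.148),0)[0])
E
```

```text
time: 43.15
eef_pos: [0.4474, -0.6, 0.0956]
tcp_rot: [1.0, -0.0, 0.0, 0.001]
contact_force: [0.1, 0.3, 0.3]
opening: 1.001
finger_force: 0.0
time: 44.15
eef_pos: [0.4473, -0.5997, 0.0949]
tcp_rot: [1.0, -0.0, 0.0, 0.0]
contact_force: [0.5, -0.1, 3.2]
opening: 0.164
finger_force: 88.9
time: 45.15
eef_pos: [0.447, -0.5993, 0.2622]
tcp_rot: [1.0, -0.0, -0.0, -0.0]
contact_force: [-0.1, 0.6, -4.3]
opening: 0.173
finger_force: 88.2
[0.0661, -0.6744, 0.0058, -0.0001, 0.0001, -0.0] [0.0662, -0.6743, 0.2858, -0.0001, 0.0001, -0.0]
```

```bash
python3 -m handwheel '[[0.006,-0.06,0,0,0,0,-1],[0.015,-0.14,0,0,0,0,-1],[0.025,-0.24,0,0,0,0,-1],[0.035,-0.34,0,0,0,0,-1],[0.045,-0.44,0,0,0,0,-1],[0.055,-0.53,0,0,0,0,-1],[0.06,-0.6,0,0,0,0,-1],[0.066,-0.65,0,0,0,0,-1],[0.066,-0.674,0,0,0,0,-1],[0.066,-0.674,0,0,0,0,-1],[0.066,-0.674,0,0,0,0,-1]]' | grep -E "eef|open|rot"
python3 - <<'E'
from h import *
print(rel((.4735,-.3295,.148),0)[0])
W=eyes.camera_params("wrist"); im=eyes.read_camera("wrist"); cv2.imwrite("pics/w12.png",im[:,:,::-1])
E
```

```text
eef_pos: [0.4735, -0.3307, 0.2624]
tcp_rot: [1.0, -0.0, 0.0, 0.0]
opening: 0.167
[0.0, -0.0032, 0.2861, 0.0002, -0.0, -0.0002]
```

```bash
python3 -m handwheel '[[0,-0.003,0.06,0,0,0,-1],[0,-0.003,0.12,0,0,0,-1],[0,-0.003,0.17,0,0,0,-1],[0,-0.003,0.21,0,0,0,-1],[0,-0.003,0.24,0,0,0,-1],[0,-0.003,0.26,0,0,0,-1],[0,-0.003,0.27,0,0,0,-1],[0,-0.003,0.278,0,0,0,-1],[0,-0.003,0.284,0,0,0,-1],[0,-0.003,0.284,0,0,0,-1]]' 
python3 -m handwheel '[[0,0,0.004,0,0,0,-1],[0,0,0.007,0,0,0,-1],[0,0,0.009,0,0,0,-1],[0,0,0.009,0,0,0,-1]]'
```

```text
time: 47.82
eef_pos: [0.4736, -0.3286, 0.1489]
tcp_rot: [1.0, 0.0, 0.0, 0.0]
contact_force: [0.6, 0.2, -3.7]
opening: 0.165
finger_force: 88.4
time: 48.32
eef_pos: [0.4735, -0.3286, 0.1452]
tcp_rot: [1.0, -0.0, -0.0, -0.0]
contact_force: [-0.3, 0.0, -3.0]
opening: 0.173
finger_force: 88.4
```

```bash
python3 -m handwheel '[[0,0,0,0,0,0,-0.2],[0,0,0,0,0,0,0.5],[0,0,0,0,0,0,0.5],[0,0,0,0,0,0,0.5],[0,0,0,0,0,0,0.5],[0,0,-0.04,0,0,0,0.5],[0,0,-0.15,0,0,0,0.5],[0,0,-0.28,0,0,0,1],[0,-0.12,-0.38,0,0,0,1],[0.05,-0.24,-0.4,0,0,0,1],[0.05,-0.35,-0.4,0,0,0,1],[0.05,-0.4,-0.4,0,0,0,1]]'
python3 -m handwheel '[[0,0,0,0,0,0,1],[0,0,0,0,0,0,1],[0,0,0,0,0,0,1]]' | grep -E "eef|rot"
python3 - <<'E'
from hm import *
W=eyes.camera_params("wrist"); im=eyes.read_camera("wrist"); cv2.imwrite("pics/w13.png",im[:,:,::-1]);np.savez("w13.npz",**W)
u,v=proj(W,(.503,-.162,.09)); print(u,v,proj(W,(.4735,-.329,.15)))
cv2.imwrite("pics/c13.png",np.vstack([cv2.resize(im[0:300,0:640],(640,300))[:,:,::-1],cv2.resize(im[int(v)-45:int(v)+45,int(u)-80:int(u)+80],(528,297),interpolation=cv2.INTER_CUBIC)[:,:,::-1] if 0 else cv2.copyMakeBorder(cv2.resize(im[int(v)-45:int(v)+45,int(u)-80:int(u)+80],(528,297),interpolation=cv2.INTER_CUBIC)[:,:,::-1],0,0,0,112,cv2.BORDER_CONSTANT)]))
for t in (150,180,200):
  for a,r,c in blobs(im,(0,0,t),(180,60,255),(int(u)-30,int(v)-30,int(u)+30,int(v)+30),8): print(t,a,np.round(r[0],1),np.round(r[1],1),plane(W,r[0],.09).round(4))
E
```

```text
time: 49.82
eef_pos: [0.4937, -0.1669, 0.3068]
tcp_rot: [1.0, 0.001, 0.001, 0.001]
contact_force: [0.5, 0.3, 0.3]
opening: 0.999
finger_force: 0.0
eef_pos: [0.4935, -0.1699, 0.305]
tcp_rot: [1.0, -0.001, -0.0, 0.0]
315.4105593552188 165.0046484035575 [491.03467312 207.16004234]
150 80.0 [289.8 191.4] [20.6 10.1] [ 0.4728 -0.1328  0.09  ]
150 62.5 [303.  167.5] [ 3.4 30.8] [ 0.5002 -0.1482  0.09  ]
150 22.0 [340. 182.] [11.2  2.8] [ 0.4837 -0.1894  0.09  ]
150 21.0 [296.  181.5] [ 2.1 10.6] [ 0.4843 -0.1401  0.09  ]
150 16.5 [340.  191.5] [5. 8.] [ 0.4726 -0.1896  0.09  ]
150 13.5 [340.8 136.3] [2.8 6.4] [ 0.5342 -0.1895  0.09  ]
150 9.0 [296.1 135.9] [6.1 2.5] [ 0.5347 -0.1415  0.09  ]
180 76.0 [292.5 188. ] [15. 12.] [ 0.4768 -0.1359  0.09  ]
180 43.0 [303.7 167.3] [ 2.8 27.9] [ 0.5004 -0.149   0.09  ]
180 16.5 [340.  191.5] [5. 8.] [ 0.4726 -0.1896  0.09  ]
180 12.5 [339.8 181.8] [10.6  1.4] [ 0.484  -0.1891  0.09  ]
200 65.5 [289.3 191.9] [17.8  8.6] [ 0.4723 -0.1322  0.09  ]
200 35.5 [306.  166.7] [ 2.5 22.5] [ 0.5011 -0.1516  0.09  ]
200 12.0 [340.5 192. ] [4. 7.] [ 0.4721 -0.1901  0.09  ]
```

View pics/c13.png

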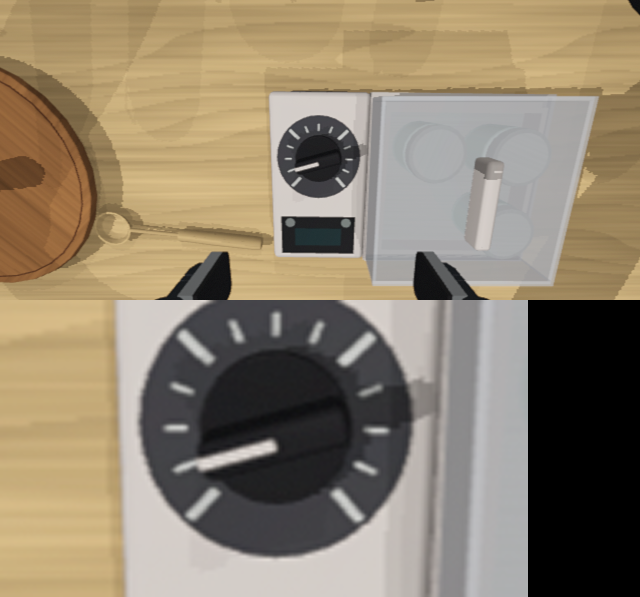

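The view shows the cover seated level over the three jars, with its handle at (485,205). The knob dial is at (318,157) with the pointer near the 1 h mark. I work out the pointer direction and the knob centre.

```bash
python3 - <<'E'
from hm import *
W=dict(np.load("w13.npz"));im=cv2.imread("pics/w13.png")[:,:,::-1].copy()
a,r,c=blobs(im,(0,0,0),(180,120,110),(275,110,362,202),500)[0]; e=cv2.fitEllipse(cv2.convexHull(c)); print("dial",a,e,plane(W,e[0],.051).round(4))
T=eyes.camera_params("top"); top=cv2.imread("pics/top0.png")[:,:,::-1].copy()
a2,r2,c2=blobs(top,(0,0,0),(180,120,110),(385,214,438,266),300)[0]; e2=cv2.fitEllipse(cv2.convexHull(c2)); print("dial top",e2,tri(W,e[0],T,e2[0]))
for t in (150,200,205):
  b=[x for x in blobs(im,(0,0,t),(180,60,255),(285,150,330,185),8)]; b=min(b,key=lambda x:abs(x[1][0][0]-304)+abs(x[1][0][1]-167))
  p=b[2].reshape(-1,2).astype(float); X=np.array([plane(W,q,.09)[:2] for q in p]); m=X.mean(0); d=np.linalg.svd(X-m)[2][0]; d*=np.sign(d[1]); print(t,m.round(4),"yaw",np.degrees(np.arctan2(d[1],d[0])).round(1), "tip",(m+d*max((X-m)@d)).round(4),"ang from centre",np.degrees(np.arctan2(m[1]+.162,m[0]-.503)).round(1))
H=[x for x in blobs(im,(0,0,200),(180,45,255),(455,150,515,260),60)][0]; print("handle",H[1],plane(W,H[1][0],.15).round(4))
print(rel((.503,-.1625,.2),np.radians(105)),rel((.503,-.1625,.084),0)[0])
E
```

```text
dial 5165.5 ((318.18170166015625, 156.11427307128906), (81.73167419433594, 81.95844268798828), 123.37276458740234) [ 0.5067 -0.1646  0.051 ]
dial top ((412.6120300292969, 240.2618865966797), (39.368309020996094, 41.603702545166016), 114.8421859741211) (array([ 0.50655007, -0.16447967,  0.04935356]), np.float64(0.0002025750314345079))
150 [ 0.5005 -0.1485] yaw 103.0 tip [ 0.4966 -0.1315] ang from centre 100.4
200 [ 0.5012 -0.1518] yaw 104.7 tip [ 0.4979 -0.1395] ang from centre 100.1
205 [ 0.5012 -0.1519] yaw 105.4 tip [ 0.498  -0.1403] ang from centre 100.1
handle ((486.9563293457031, 213.82962036132812), (12.87041187286377, 72.30794525146484), 9.272601127624512) [ 0.4668 -0.3261  0.15  ]
[[0.0239, -0.0182, 0.2624, 0.0001, 0.0002, 0.4161], [0.0239, -0.0182, 0.2624, -0.0002, 0.0001, -0.5839]] [0.0241, -0.0181, 0.5524, -0.0, 0.0002, -0.0006]
```

```bash
python3 -m handwheel '[[0,0,0.03,0,0,-0.058,0.5],[0.01,0,0.06,0,0,-0.116,0.2],[0.02,-0.01,0.09,0,0,-0.174,0],[0.029,-0.015,0.12,0,0,-0.232,0],[0.029,-0.015,0.15,0,0,-0.29,0],[0.029,-0.015,0.18,0,0,-0.348,0],[0.029,-0.015,0.2,0,0,-0.406,0],[0.029,-0.015,0.22,0,0,-0.464,0],[0.029,-0.015,0.24,0,0,-0.522,0],[0.029,-0.015,0.26,0,0,-0.583,0],[0.029,-0.015,0.26,0,0,-0.583,0],[0.029,-0.015,0.26,0,0,-0.583,0]]'
python3 - <<'E'
from h import *
print(rel((.505,-.164,.084),np.radians(105))[0],monitor.get_state()["qpos"].round(2))
E
```

```text
time: 51.75
eef_pos: [0.5053, -0.1631, 0.2014]
tcp_rot: [0.61, 0.792, -0.0, 0.0]
contact_force: [0.2, -0.1, -0.6]
opening: 0.498
finger_force: 0.0
[-0.0019, -0.0013, 0.2936, 0.0, 0.0001, -0.0014] [-0.5   0.01  1.97 -0.    1.15 -0.76]
```

```bash
python3 -m handwheel '[[-0.002,-0.001,0.07,0,0,0,0],[-0.002,-0.001,0.14,0,0,0,0],[-0.002,-0.001,0.2,0,0,0,0],[-0.002,-0.001,0.24,0,0,0,0],[-0.002,-0.001,0.27,0,0,0,0],[-0.002,-0.001,0.286,0,0,0,0],[-0.002,-0.001,0.293,0,0,0,0],[-0.002,-0.001,0.293,0,0,0,0]]' 30
python3 -m handwheel '[[0,0,0,0,0,0,-0.4],[0,0,0,0,0,0,-0.6],[0,0,0,0,0,0,-1],[0,0,0,0,0,0,-1],[0,0,0,0,0,0,-1],[0,0,0,0,0,0,-1]]' 40
```

```text
time: 52.75
eef_pos: [0.5053, -0.1637, 0.0844]
tcp_rot: [0.609, 0.793, 0.0, 0.0]
contact_force: [0.4, 0.4, -0.1]
opening: 0.504
finger_force: 0.0
time: 53.5
eef_pos: [0.5051, -0.1637, 0.0845]
tcp_rot: [0.609, 0.793, -0.0, 0.0]
contact_force: [-3.1, -0.5, 5.5]
opening: 0.153
finger_force: 41.7
```

```bash
python3 -m handwheel '[[0,0,0,0,0,0.03,-1],[0,0,0,0,0,0.07,-1],[0,0,0,0,0,0.11,-1],[0,0,0,0,0,0.15,-1],[0,0,0,0,0,0.19,-1],[0,0,0,0,0,0.23,-1],[0,0,0,0,0,0.27,-1],[0,0,0,0,0,0.31,-1],[0,0,0,0,0,0.35,-1],[0,0,0,0,0,0.39,-1],[0,0,0,0,0,0.42,-1],[0,0,0,0,0,0.42,-1]]' 
python3 -m handwheel '[[0,0,0,0,0,0.03,-1],[0,0,0,0,0,0.07,-1],[0,0,0,0,0,0.11,-1],[0,0,0,0,0,0.15,-1],[0,0,0,0,0,0.19,-1],[0,0,0,0,0,0.23,-1],[0,0,0,0,0,0.27,-1],[0,0,0,0,0,0.31,-1],[0,0,0,0,0,0.35,-1],[0,0,0,0,0,0.39,-1],[0,0,0,0,0,0.418,-1],[0,0,0,0,0,0.418,-1]]'
python3 -c "
from h import *
s=monitor.get_state(); R=Ro.from_quat(s['tcp_rot']).as_matrix(); print(np.degrees(np.arctan2(R[1,0],R[0,0])),s['wrist_torque'])"
```

```text
time: 55.0
eef_pos: [0.5066, -0.1644, 0.0846]
tcp_rot: [0.967, 0.254, 0.002, 0.002]
contact_force: [4.3, -2.5, -0.7]
opening: 0.159
finger_force: 41.0
time: 56.5
eef_pos: [0.5063, -0.166, 0.0846]
tcp_rot: [0.921, -0.389, 0.003, 0.002]
contact_force: [3.5, -6.8, -1.8]
opening: 0.154
finger_force: 40.7
-45.79702536934193 [-1.25833787 -0.38172779 -0.07456239]
```

Now I open, rise, look from above and measure the pointer against the marks.

```bash
python3 -m handwheel '[[0,0,0,0,0,0,-0.4],[0,0,0,0,0,0,0],[0,0,0,0,0,0,0],[0,0,0,0,0,0,0],[0,0,-0.08,0,0,0,0],[0,0,-0.2,0,0,0,0],[0,0,-0.35,0,0,0,0],[0,0,-0.5,0,0,0,0],[0,0,-0.55,0,0,0.05,0],[0,0,-0.55,0,0,0.05,0],[0,0,-0.55,0,0,0.05,0]]' | grep -E "eef|rot|fing"
python3 - <<'E'
from h import *
W=eyes.camera_params("wrist"); im=eyes.read_camera("wrist"); cv2.imwrite("pics/w14.png",im[:,:,::-1]);np.savez("w14.npz",**W)
C=np.array([.5055,-.1645])
u,v=map(int,proj(W,(*C,.09)))
for t in (150,190):
  for a,r,c in blobs(im,(0,0,t),(180,60,255),(u-55,v-55,u+55,v+55),8):
    p=c.reshape(-1,2).astype(float)
    for z in (.05,.09):
      X=np.array([plane(W,q,z)[:2] for q in p]); m=X.mean(0); d=np.linalg.svd(X-m)[2][0]; d*=np.sign(d@(m-C)); rad=np.linalg.norm(m-C)
      if rad<.047: print(t,a,z,np.round(r[0]),"r",rad.round(4),"line yaw",np.degrees(np.arctan2(d[1],d[0])).round(1),"pos ang",np.degrees(np.arctan2(*(m-C)[::-1])).round(1))
im2=im[:, :, ::-1]; cv2.imwrite("pics/c14.png",cv2.resize(im2[max(v-60,0):v+60,max(u-80,0):u+80],(800,600),interpolation=cv2.INTER_CUBIC))
E
```

```text
eef_pos: [0.5043, -0.1631, 0.3021]
tcp_rot: [0.888, -0.46, -0.002, -0.0]
finger_force: 0.0
150 9970.0 0.05 [320. 170.] r 0.0073 line yaw -171.3 pos ang -109.0
150 9970.0 0.09 [320. 170.] r 0.0125 line yaw 8.7 pos ang -79.9
190 9300.0 0.05 [321. 163.] r 0.0026 line yaw 174.2 pos ang 111.2
190 9300.0 0.09 [321. 163.] r 0.0053 line yaw -5.8 pos ang -48.9
```

The picture budget is used up, so I check the pointer numerically inside the dial circle.

```bash
python3 - <<'E'
from h import *
W=dict(np.load("w14.npz")); im=cv2.imread("pics/w14.png")[:,:,::-1].copy()
C=np.array([.506,-.1645])
ring=np.array([proj(W,(C[0]+.046*np.cos(a),C[1]+.046*np.sin(a),.05)) for a in np.linspace(0,2*np.pi,60)]).astype(np.int32)
k=np.zeros(im.shape[:2],np.uint8); cv2.fillPoly(k,[ring],1); im2=im*k[:,:,None]
for t in (150,190):
  for a,r,c in blobs(im2,(0,0,t),(180,60,255),(0,0,640,400),6):
    p=c.reshape(-1,2).astype(float); o=[]
    for z in (.051,.09):
      X=np.array([plane(W,q,z)[:2] for q in p]); m=X.mean(0); d=np.linalg.svd(X-m)[2][0]; d*=np.sign(d@(m-C)); o+=[np.linalg.norm(m-C).round(4),np.degrees(np.arctan2(d[1],d[0])).round(1),np.degrees(np.arctan2(*(m-C)[::-1])).round(1)]
    print(t,a,np.round(r[0]),np.round(r[1],1),"z51 r,line,pos",*o[:3],"| z90",*o[3:])
E
```

```text
150 70.5 [320. 160.] [24.7  3.8] z51 r,line,pos 0.0063 -46.0 -42.1 | z90 0.0129 -46.0 -49.6
150 29.5 [317. 132.] [12.2  3.4] z51 r,line,pos 0.0398 -49.6 -47.8 | z90 0.0429 -49.6 -49.1
150 22.5 [289. 171.] [ 2.9 11.4] z51 r,line,pos 0.04 46.1 46.6 | z90 0.0351 46.1 34.9
150 18.0 [354. 162.] [3. 9.] z51 r,line,pos 0.04 -140.8 -139.8 | z90 0.0372 -140.8 -128.5
150 11.5 [328. 197.] [6.  2.8] z51 r,line,pos 0.0416 137.3 137.7 | z90 0.0302 137.3 140.8
150 6.0 [316. 194.] [5. 2.] z51 r,line,pos 0.0383 110.0 115.5 | z90 0.0271 110.0 113.0
190 50.5 [320. 160.] [24.2  3.1] z51 r,line,pos 0.0057 -46.4 -41.4 | z90 0.0123 -46.4 -49.6
190 11.5 [289. 171.] [ 2.  10.2] z51 r,line,pos 0.04 45.7 46.5 | z90 0.0351 45.7 34.8
190 10.0 [354. 162.] [2. 8.] z51 r,line,pos 0.0401 -135.2 -139.8 | z90 0.0373 -135.2 -128.5
190 9.5 [317. 131.] [11.2  1.6] z51 r,line,pos 0.0404 -46.7 -47.8 | z90 0.0435 -46.7 -49.1
```

The pointer line is at -46.2° and the 8 h mark at about -46.5°, so the timer is set. I back off and check that cover and jars are still in place.

```bash
python3 -m handwheel '[[-0.08,-0.06,0,0,0,0,0],[-0.2,-0.14,0,0,0,0,0],[-0.32,-0.22,0,0,0,0,0],[-0.44,-0.31,0,0,0,0,0],[-0.5,-0.35,0,0,0,0,0],[-0.5,-0.35,0,0,0,0,0],[-0.5,-0.35,0,0,0,0,0]]' | grep -E "eef|force"
python3 - <<'E'
from h import *
T=eyes.camera_params("top");S=eyes.camera_params("scene");top=eyes.read_camera("top");sc=eyes.read_camera("scene")
cv2.imwrite("pics/topE.png",top[:,:,::-1])
for a,r,c in blobs(top,(0,0,190),(180,60,255),(480,215,510,270)): print("handle top",a,np.round(r[0],1),np.round(r[1],1),plane(T,r[0],.15).round(4))
sc0=cv2.imread("pics/scene0.png")[:,:,::-1].copy()
for n,i in (("start",sc0),("now",sc)):
  for t in (170,185):
    for a,r,c in blobs(i,(0,0,t),(180,60,255),(160,170,185,205),15): print(n,t,a,np.round(r[0],1),np.round(r[1],1))
# rim of cover top: difference to start picture along the cover outline in scene
d=cv2.absdiff(sc,sc0).max(2); print("scene diff bottles/mug region",(d[245:305,165:300]>40).sum(),(d[205:285,300:440]>40).sum()); print("cover lower edge rows diff",(d[225:252,132:215]>40).sum())
E
```

```text
eef_pos: [0.5042, 0.0801, 0.3027]
contact_force: [0.6, -1.0, -0.1]
finger_force: 0.0
handle top 972.0 [494.5 242. ] [54. 29.] [ 0.474  -0.3251  0.15  ]
scene diff bottles/mug region 95 214
cover lower edge rows diff 5
```

```bash
python3 -c "
from h import *
print(ctrl.sign_off())"
```

```text
the job is handed in; nothing more can be done
None
```

The job is handed in: three jars (only three were there) stand in the maker, the cover is seated over them, and the timer pointer is within about 1° of the 8 h mark by my measurements; the hand-in gave no verdict.

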